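# Check the workshop compressor with its dipstick

## Task

Check the compressor's oil: take the clean yellow dipstick from its drip tray by the handle, not by the blade, push it down the slanted dipstick tube on the compressor's front until its collar stops on the tube's mouth, without forcing it, then draw it right out again. Finish while holding it still for reading, level and with its marked face up, its tip over the drip tray and about a hand's width or more above it. Never point the tip up in the air, and leave the other things on the bench where they are.

Things in the scene. Friction and masses are not known exactly. Their poses are not given: they have to be found in the camera images.
- dip_grip (a point): Loose dipstick (85 g), given at the centre of its yellow handle (50 mm long in x, 16 wide in y, 18 high in z). x runs along the rod to the tip; z is the side with the marked face, up at the start. A steel rod, 8 mm diameter, goes on from the handle in +x, with a round yellow collar of 32 mm diameter from x = 39 to 47 mm. Starts level in the tray's two notches, axis 34 mm above the bench.
- dip_seat (a point): Centre of the collar's face towards the tip, the face that stops on the tube's mouth; 47 mm along x from the handle's centre. Axes as dip_grip.
- dip_tip (a point): The tip of the dipstick, 152 mm along x from the handle's centre (105 mm past the collar's face). The marked face is on the last 35 mm, on the z side.
- dipstick: The same dipstick, same origin and axes as dip_grip.
- tube: The dipstick tube, a straight steel guide tube fixed to the compressor's front. Origin at the centre of its open mouth, z axis along the bore pointing out of the mouth (42 degrees above level, out to the robot's side). Bore 12 mm diameter, 112 mm deep; the mouth flares to 25 mm in the top 16 mm, lip 31 mm outside diameter.
- compressor: The compressor, fixed: origin on the bench under its upright finned cylinder; -x is its front with the tube, the motor is behind (+x). Base 170 mm wide, x from -75 to 275 mm; crankcase front at x = -65 mm; cylinder and head (115 mm square) up to 300 mm high over the origin. The tube's mouth is at x = -148 mm, y = 0, z = 163 mm in this frame.
- tray_in (a point): Fixed aluminium drip tray, given at the centre of its floor, 4 mm above the bench; 112 mm in x (the dipstick lies along it, tip to +x), 170 mm in y. Walls 30 mm high, 40 mm beside the notches (11 mm wide, open upwards). The bare neck between handle and collar lies in the notch of the -x wall, so the handle is outside the tray on the robot's side; the blade lies in the other notch.
- sander: Bystander: loose teal palm sander, 112 x 100 mm, 126 mm high, origin under its middle.
- oil: Bystander: loose grey oil bottle with red cap, 72 mm diameter, 190 mm high, origin under its middle.
- lacquer: Bystander: loose amber jar, 68 mm diameter, 100 mm high, origin under its middle.
- sanding_block: Bystander: loose cork sanding block, 100 x 56 mm, 28 mm high, origin under its middle.
- driver: Bystander: loose red-handled screwdriver lying flat, 210 mm long along its x.
- peg0: Bystander: loose dark wood tuning peg lying flat, 95 mm long along its x, 18 mm high.
- peg1: Bystander: a second such tuning peg.

How it is judged (in metres and radians):
On the way, in this order (a step that is already met when the one before it is completed fails the run):
1. the held dipstick is down the tube, its collar stopped on the mouth (contact force between the fingers and dipstick above 0.5 N and z of dip_seat in the frame of tube below 0.0025 m and distance between dip_seat and tube below 0.005 m and angle between the x axis of dip_grip and the z axis of tube, either way round below 0.09 rad), for 0.2 s.
2. the dipstick is drawn right out of the tube, still held (contact force between the fingers and dipstick above 0.5 N and z of dip_tip in the frame of tube above 0.005 m), for 0.1 s.
At the end, for the whole second after the job is handed in: The fingers hold the dipstick still (under 30 mm/s), level with its marked face up (within 11 degrees), its tip over the drip tray and tip and handle at least 115 mm above the bench (75 mm above the tray's highest edge), resting on neither compressor nor sander (contact force between the fingers and dipstick above 0.5 N and angle between dip_grip's own z axis and vertical below 0.2 rad and height (world z) of each of dip_tip, dip_grip above 0.115 m and x of dip_tip in the frame of tray_in between -0.06 and 0.06 m and y of dip_tip in the frame of tray_in between -0.088 and 0.088 m and contact force between dipstick and compressor below 0.2 N and contact force between dipstick and sander below 0.2 N and linear speed of dipstick below 0.03 m/s and angular speed of dipstick below 0.15 rad/s); the arm keeps its last pose, push and grip.
It fails at once if a bystander is moved more than 25 mm (distance of any of sander, oil, lacquer, sanding_block, driver, peg0, peg1 from where it was at the start of the episode above 0.025 m).
It fails at once if the dipstick's tip points more than 20 degrees above level (angle between dip_grip's own x axis and vertical below 1.22 rad).
It fails at once if the dipstick is pressed against the tube with more than 40 N (contact force between dipstick and tube above 40 N).
It fails at once if the fingers hold the blade, past the collar (contact force between the fingers and dipstick above 0.5 N and x of the grasp point in the frame of dip_grip above 0.047 m).
It also fails if it takes over 51 s, if anything falls off the work surface, if the arm or the gripper's body presses on something with over 40 N, if the wrist force passes 120 N, or if a joint passes its speed limit or range.

## Robot

A 6-joint arm with a two-finger parallel gripper is mounted at the origin on the work surface. World frame = base frame: x ahead of the robot, y to its left, z up, the work surface at z = 0. Lengths are in m, angles in degrees, forces in N, time in s.
With the tool pointing down it reaches from about 0.325 to 0.85 m from the base axis. Payload 15.5 kg.
Tool frame: the origin (TCP) lies midway between the tips of the shut fingers; the grasp point (between the pads) lies 19 mm behind it; x points along the fingers, z is the direction in which the jaws open and shut, and the axes are right-handed (so a half turn about x gives the same grasp; the last joint's range is limited). The gripper opens to 91 mm and grips with 3 to 60 N. Pads are 32 mm wide; open, the fingers measure 118 mm over their backs; the gripper's body (76 mm by 178 mm) begins 60 mm behind the grasp point.
Start: joints at [62.538, 28.281, 77.091, -0, 74.628, -5.472], TCP at [0.234, 0.58, 0.214] pointing down, gripper open.
Joint ranges: [-166.48, 166.48], [-47.26, 123.95], [12.59, 153.08], [-70.14, 250.14], [6.76, 159.57], [-176.63, 176.63]. Speed limits (degrees/s): [108.29, 108.29, 147.25, 172.46, 172.46, 172.46].

## Interface

Orientations are given as a 3x3 rotation matrix whose columns are the frame's x, y, z axes.
In Python, from cell import sense, get_image, job_done gives the robot as it stands. The module is installed in compiled form; this text tells all that it offers.
- The arm moves only by the tool play_rows, never from a script. Its arguments are lists of equal length, an entry for each row: "delta_pos": the shift along the world's x, y, z in mm, a list of three; "dr": the turn, a rotation vector about the world's x, y, z in rad, a list of three. A call has exactly 8 rows; each row is the pose to reach, as a shift and turn from the pose measured when the call began; what a row does not reach only later rows make up. A row lasts 1/10 s, in which the tool goes at most 50 mm and 8.59 degrees, less where a joint would pass 70% of its speed; a pose out of reach is approached as far as the arm can. A call with a gripper value outside its range is refused whole. "grip" is the opening, from 0 (shut) to 1 (fully open), set as the call begins (left out, the last holds). The fingers move at their own pace and stop on an object; the grip force is fixed at half the most. Time passes only in rows, so rows that repeat a pose let the fingers close, or fill a call up. It gives the time, the measured TCP pose, the force and the opening at its end, in the units of the state.
- sense(): the state, without advancing time (a new reading comes with each control period).
- get_image(name): name is "side" or "top" or "wrist"; returns a dict with "img" (480x640x3 uint8, red, green, blue), "depth" (480x640 float32, m along the optical axis (not along the pixel's ray), 0 where there is no reading), "fovy" (degrees; the focal length in pixels is half the picture's height over the tangent of half this angle, whatever the lens; pixels are square), "cx", "cy" (the principal point, pixels), "R" (3x3) and "t" (3): a world point X has camera coordinates R X + t. Camera axes: x right, y down, z forward; pixel columns grow to the right and rows downward; lengths in m; the calibration is good to about 2 mm. A picture is of the moment at which its call begins.
- job_done(): hands the job in, once; it reports no verdict.
The state is a dict: "time_s": time; "joints": joint angles; "joint_velocities": joint speeds; "joint_efforts": joint torques, N m; "ee_pos": TCP position; "tool_rot": TCP orientation; "contact_force": force on the tool from outside, world axes, zero at the start; "moment": the same for the moment, N m; "grip_width": finger opening in m.
Only numpy, scipy, OpenCV 4.12 (cv2) and the standard library are available. Lean on these libraries where they do the work, as an engineer would, in place of code of your own. Each camera call takes 0.05 s, during which the arm holds its last target.

## Working session

There is one attempt and no reset: what is moved stays moved. The work goes in short steps, Python scripts to look and compute and a tool call to move; the robot and the scene stay as the last step left them, time stands still between calls to the robot, and variables do not carry over. Pictures are saved under pics/ and viewed, and the job is handed in when it is done.

Besides the shell and the picture viewer there is one more tool, called after "Emit:" by a JSON object that holds its "name" and its "arguments", one argument or row to a line. play_rows: Moves the arm, as the interface text tells. Its arguments: {"type":"object","properties":{"delta_pos":{"type":"array","items":{"type":"array","items":{"type":"number"}}},"dr":{"type":"array","items":{"type":"array","items":{"type":"number"}}},"grip":{"type":"number"}},"required":["delta_pos","dr"]}

```bash
mkdir -p pics; cat > h.py <<'E'
import numpy as np, cv2, pickle
from cell import sense, get_image, job_done
def grab(n,tag):
    d=get_image(n); pickle.dump(d,open(f'{tag}.pkl','wb')); cv2.imwrite(f'pics/{tag}.png',d['img'][:,:,::-1]); return d
def cloud(d):
    f=240/np.tan(np.radians(d['fovy']/2)); v,u=np.mgrid[0:480,0:640]; z=d['depth']
    c=np.stack([(u-d['cx'])/f*z,(v-d['cy'])/f*z,z],-1)
    return (c-d['t'])@np.array(d['R'])
E
python3 - <<'E'
from h import *
print(sense())
for n in('side','top','wrist'):
    d=grab(n,n+'0'); print(n,d['fovy'],d['cx'],d['cy'],d['R'],d['t'])
E
```

```text
{'time_s': 0.0, 'joints': array([ 6.25363561e+01,  2.83145799e+01,  7.71275115e+01, -1.33963946e-03,
        7.46278970e+01, -5.47169031e+00]), 'joint_velocities': array([ 0.03185482,  0.03712919,  0.04065694,  0.01802055, -0.10185093,
        0.02478875]), 'joint_efforts': array([-1.58461331e-03, -8.78799677e+01, -3.81842458e+01,  7.10638845e-02,
        5.28314710e-02, -8.76763920e-05]), 'ee_pos': array([0.23387489, 0.57918124, 0.21333932]), 'tool_rot': array([[-5.43347074e-04, -9.27238754e-01,  3.74470289e-01],
       [-1.09426314e-03,  3.74470672e-01,  9.27238113e-01],
       [-9.99999254e-01,  9.40430823e-05, -1.21811073e-03]]), 'contact_force': array([0.08208017, 0.44896586, 0.44417626]), 'moment': array([0.00540054, 0.00575518, 0.04508185]), 'grip_width': 0.09123964121150556}
side 49.79092879077697 324.3924720846558 243.62037104966367 [[ 0.87862346 -0.47736815  0.01185206]
 [-0.25298973 -0.48640582 -0.83630471]
 [ 0.40499014  0.73179849 -0.5481368 ]] [-0.46003498  0.23739707  1.28571025]
top 43.77828235880591 313.4940757004701 231.73717287512395 [[-0.00414417 -0.99998717  0.00291276]
 [-0.99688498  0.00390186 -0.07877256]
 [ 0.07876018 -0.00323013 -0.99688836]] [-0.00806408  0.55425301  1.58702966]
wrist 60.06084523385908 325.017187302669 239.83125026940957 [[ 3.73410199e-01  9.27666243e-01  4.06829548e-04]
 [ 8.95790905e-01 -3.60693437e-01  2.59728512e-01]
 [ 2.41088113e-01 -9.66208411e-02 -9.65681591e-01]] [-0.62511893 -0.02944477  0.38939856]
```

View pics/side0.png

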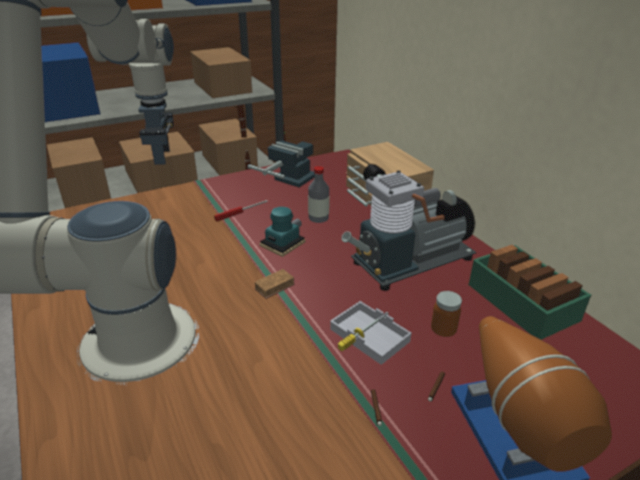

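View pics/top0.png

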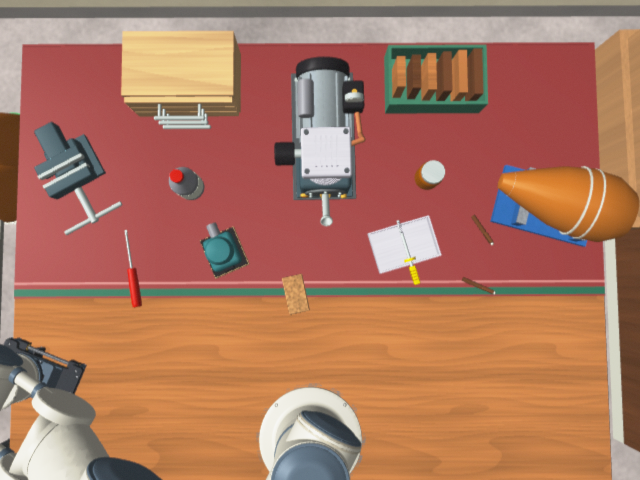

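View pics/wrist0.png

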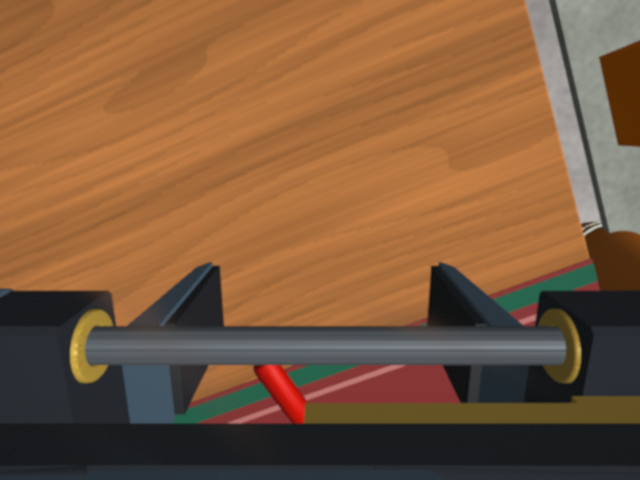

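The top view shows the yellow handle at about (414,276), blade tip at (399,222), tube mouth at (327,221), and oil bottle and sander to the left. The side view shows the same, with the handle at (352,338) and tube mouth at (346,237). The wrist view shows only bare bench and the screwdriver. Next I'll measure these points.

```bash
cat > m.py <<'E'
from h import *
for n in('top','side'):
    d=pickle.load(open(n+'0.pkl','rb')); P=cloud(d); im=d['img'].astype(int)
    y=(im[...,0]>140)&(im[...,1]>120)&(im[...,2]<90)&(abs(P[...,1]+.3)<.25)&(P[...,0]<.75)
    v,u=np.where(y); print(n,len(u),u.min(),u.max(),v.min(),v.max())
    p=P[y]; print('mean',p.mean(0),'z pct',np.percentile(p[:,2],[5,50,95]))
    c=p[:,:2]-p[:,:2].mean(0); w,V=np.linalg.eigh(c.T@c); a=V[:,1]; a*=np.sign(a[0]); print('axis',a,np.degrees(np.arctan2(a[1],a[0])), np.percentile(c@a,[0,100]))
    # crops
    for nm,(x0,x1,y0,y1) in {'top':{'tray':(360,450,205,295),'tube':(285,365,165,245)},'side':{'tray':(320,420,295,365),'tube':(330,430,200,270)}}[n].items():
        cr=d['img'][y0:y1,x0:x1,::-1]; cv2.imwrite(f'pics/{n}_{nm}.png',cv2.resize(cr,None,fx=6,fy=6,interpolation=cv2.INTER_CUBIC))
E
python3 m.py; cd pics; python3 -c "
import cv2,numpy as np
for k in('tray','tube'):
    a=cv2.imread(f'top_{k}.png');b=cv2.imread(f'side_{k}.png');h=max(a.shape[0],b.shape[0])
    o=np.zeros((h,a.shape[1]+b.shape[1],3),np.uint8);o[:a.shape[0],:a.shape[1]]=a;o[:b.shape[0],a.shape[1]:]=b
    s=780/o.shape[1];cv2.imwrite(f'c_{k}.png',cv2.resize(o,None,fx=s,fy=s));print(s*6,a.shape)"
```

```text
top 30867 329 539 138 479
mean [ 0.16314229 -0.317523    0.00392934] z pct [-0.00694036 -0.00066784  0.00668934]
axis [ 0.99951136 -0.03125771] -1.7912267878954615 [-0.27258666  0.58010011]
side 88 338 360 329 345
mean [ 0.43335413 -0.27751087  0.04181309] z pct [0.0391409  0.04221884 0.04795312]
axis [0.95164698 0.30719378] 17.89019574167269 [-0.02647269  0.04008465]
4.105263157894737 (540, 540, 3)
4.333333333333333 (480, 480, 3)
```

View pics/c_tray.png

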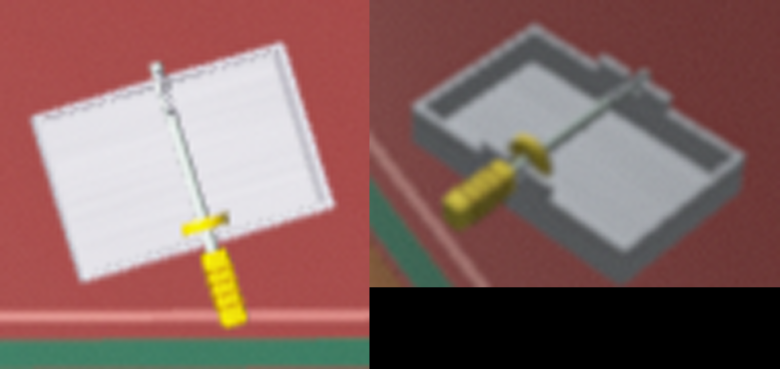

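View pics/c_tube.png

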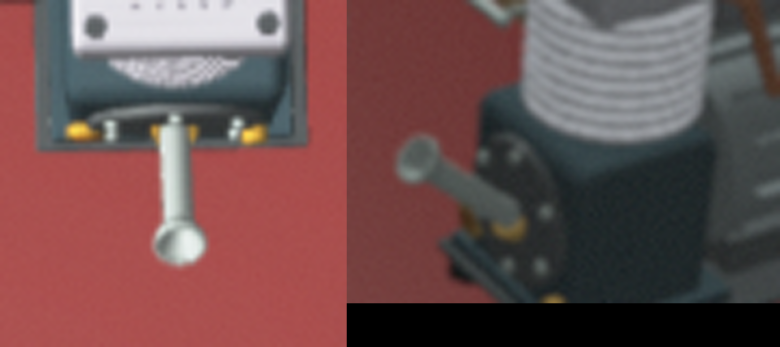

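```bash
python3 - <<'E'
from h import *
d=pickle.load(open('top0.pkl','rb')); P=cloud(d); im=d['img'].astype(int)
y=(im[...,0]>140)&(im[...,1]>120)&(im[...,2]<90)&(im[...,0]-im[...,2]>100)
m=np.zeros_like(y); m[250:290,390:430]=1; y&=m
p=P[y]; v,u=np.where(y);print(len(p),p.mean(0),np.percentile(p[:,2],[5,50,95]),u.min(),u.max(),v.min(),v.max())
f=240/np.tan(np.radians(d['fovy']/2)); R=np.array(d['R']);C=-R.T@d['t']
def plane(u,v,z):
    r=R.T@np.array([(u-d['cx'])/f,(v-d['cy'])/f,1]); return C+r*(z-C[2])/r[2]
q=np.array([plane(a,b,.038) for a,b in zip(u,v)])[:,:2]
hm=v>262
(cx,cy),(w,h),ang=cv2.minAreaRect(np.c_[u,v].astype(np.float32)); print('rect',cx,cy,w,h,ang)
for nm,uv in dict(tip=(399,222)).items(): print(nm,plane(*uv,.038),P[uv[1],uv[0]])
np.set_printoptions(precision=4,suppress=True)
# light gray pixels of tube with depth
for (a,b) in [(326,222),(326,215),(326,205),(326,198)]: print((a,b),P[b,a])
# compressor head: points above z .28
s=np.zeros_like(m); s[110:190,290:365]=1; s=s&(P[...,2]>.285)&(P[...,2]<.31)
print('head',P[s].mean(0)); vv,uu=np.where(s); r=cv2.minAreaRect((P[s][:,:2]*1000).astype(np.float32)); print(r)
# tray: bright grey region
t=(im.min(-1)>150)&(im.max(-1)-im.min(-1)<25); s=np.zeros_like(m); s[210:280,360:445]=1; t&=s
r=cv2.minAreaRect((P[t][:,:2]*1000).astype(np.float32)); print('tray',r)
E
```

```text
153 [ 0.44242308 -0.27292921  0.04954413] [0.00337448 0.04214383 0.04962068] 405 419 258 284
rect 412.1817932128906 271.2995910644531 26.904800415039062 9.441058158874512 77.19573211669922
tip [ 0.57813612 -0.23873042  0.038     ] [ 0.57817299 -0.23878761  0.03761134]
(326, 222) [ 0.5682 -0.041   0.1504]
(326, 215) [ 0.5843 -0.0408  0.1626]
(326, 205) [ 0.6126 -0.0416  0.1345]
(326, 198) [ 0.6324 -0.0421  0.1192]
head [ 0.7159 -0.0353  0.2911]
((716.082275390625, -29.583518981933594), (145.7664337158203, 114.24852752685547), 89.7522964477539)
tray ((498.2293701171875, -166.34893798828125), (124.31592559814453, 349.2181396484375), 16.2742977142334)
```

The crops show the handle's ends at top pixels (411,266) and (417,284), the tip near (397.6,220), and the mouth ellipse centred near (326,221). The tube axis is nearly aligned with world x. I'll refine with ray casts.

```bash
cat >> h.py <<'E'
np.set_printoptions(precision=4,suppress=True)
from scipy.spatial.transform import Rotation as Ro
def ray(d,u,v):
    f=240/np.tan(np.radians(d['fovy']/2)); R=np.array(d['R']); return -R.T@np.array(d['t']), R.T@np.array([(u-d['cx'])/f,(v-d['cy'])/f,1])
def plane(d,u,v,z):
    C,r=ray(d,u,v); return C+r*(z-C[2])/r[2]
def two(d1,p1,d2,p2):
    C1,r1=ray(d1,*p1);C2,r2=ray(d2,*p2); A=np.c_[r1,-r2]; s=np.linalg.lstsq(A,C2-C1,rcond=None)[0]
    a=C1+s[0]*r1;b=C2+s[1]*r2; return (a+b)/2,np.linalg.norm(a-b)
def proj(d,X):
    f=240/np.tan(np.radians(d['fovy']/2)); c=np.array(d['R'])@X+d['t']; return d['cx']+f*c[0]/c[2],d['cy']+f*c[1]/c[2]
def load(t): return pickle.load(open(t+'.pkl','rb'))
def delta(pos,rot):
    s=sense(); return (np.array(pos)-s['ee_pos'])*1000, Ro.from_matrix(np.array(rot)@np.array(s['tool_rot']).T).as_rotvec()
def toolrot(xdir,jaw):
    x=np.array(xdir)/np.linalg.norm(xdir); z=np.array(jaw)-np.dot(jaw,x)*x; z/=np.linalg.norm(z); return np.c_[x,np.cross(z,x),z]
E
python3 - <<'E'
from h import *
t=load('top0');s=load('side0')
h=plane(t,414.0,274.9,.043);tip=plane(t,397.6,220.2,.038);print('h,tip',h,tip,np.linalg.norm(h-tip),np.degrees(np.arctan2(*(tip-h)[1::-1])))
# mouth ellipse centre
k=4.333
mt=(285+(180)/k-.4,165+243/k-.4); ms=(330+(418-347)/k-.4,200+159/k-.4)
print('px',mt,ms); m,e=two(t,mt,s,ms); print('mouth',m,e)
# tube foot
ft=(285+175/k-.4,165+122/k-.4); 
d=t
for nm in('top','side'):
    d=load(nm+'0');P=cloud(d); m_=(abs(P[...,0]-.60)<.05)&(abs(P[...,1]+.04)<.03)&(P[...,2]>.1)&(P[...,2]<.19)
    p=P[m_];print(nm,len(p))
    for x in np.arange(.55,.65,.01):
        q=p[abs(p[:,0]-x)<.005]
        if len(q): print(x.round(3),len(q),q.mean(0),q[:,1].min(),q[:,1].max(),q[:,2].max())
E
```

```text
h,tip [ 0.437  -0.2755  0.043 ] [ 0.583  -0.2351  0.038 ] 0.151539316056718 15.487485466176649
px (326.1416570505424, 220.68123701823217) (345.9858758366028, 236.29513039464572)
mouth [ 0.5687 -0.0401  0.1591] 0.004413332840812889
top 352
0.56 14 [ 0.562  -0.0409  0.1536] -0.05059772497630781 -0.030890462075328976 0.16029445585987637
0.57 55 [ 0.5698 -0.0414  0.1555] -0.055561943851810174 -0.02583909937459468 0.17194553558235573
0.58 42 [ 0.5791 -0.0407  0.1629] -0.05306440056572627 -0.028331600890127685 0.1763972496444275
0.59 21 [ 0.5903 -0.0411  0.1532] -0.04872060191832692 -0.033545268006021305 0.15813039913103702
0.6 27 [ 0.5999 -0.041   0.1448] -0.04912973629711285 -0.033878366296223934 0.15494941990978353
0.61 24 [ 0.6098 -0.0393  0.135 ] -0.04920687177951343 -0.03160851054047813 0.14390514609254798
0.62 26 [ 0.6198 -0.0395  0.128 ] -0.047135961359875585 -0.03172792922253338 0.1341671423806639
0.63 22 [ 0.6298 -0.0393  0.1176] -0.04738134141151281 -0.031965344281827915 0.12570915865118007
0.64 29 [ 0.6403 -0.0398  0.1134] -0.04766327419398021 -0.03209473764782571 0.14484374962
[... 274 characters left out ...]
43216145 0.17426646255078437
0.58 29 [ 0.579  -0.0463  0.1514] -0.05544156673601652 -0.033036539756906146 0.16995564825766832
0.59 22 [ 0.5896 -0.0494  0.1412] -0.05366322412490718 -0.042121161339368544 0.15422084615976642
0.6 24 [ 0.6    -0.0487  0.1308] -0.05416493707163048 -0.04111937548684335 0.14397902707751759
0.61 21 [ 0.6102 -0.0483  0.1226] -0.0519373787077953 -0.0435568173542489 0.13429989089350783
0.62 19 [ 0.6201 -0.0485  0.1122] -0.05433875316302376 -0.04115433221661473 0.12170432699693275
0.63 15 [ 0.6306 -0.0448  0.1088] -0.05075797994319088 -0.012593766718947127 0.12207859937230647
0.64 186 [ 0.6411 -0.0418  0.1256] -0.0698805416494969 -0.01034755990938325 0.15086985076941078
```

```bash
cat > g.py <<'E'
from h import *
yaw=np.radians(15.8); dx=np.array([np.cos(yaw),np.sin(yaw),0]); dy=np.array([-np.sin(yaw),np.cos(yaw),0]); t=np.radians(30)
tx=np.sin(t)*dx+np.cos(t)*np.array([0,0,-1]); Rg=toolrot(tx,-dy)
gp=np.array([.437,-.2755,.034])-.006*dx
view=gp+.019*tx-.13*tx
E
python3 - <<'E'
from g import *
print(view,gp,Rg)
mid=toolrot([0,0,-1],[np.cos(np.radians(-5)),np.sin(np.radians(-5)),0])
print('wp',delta([.42,.15,.28],mid))
print('view',delta(view,Rg), 'from wp', Ro.from_matrix(Rg@mid.T).as_rotvec(), (view-[.42,.15,.28])*1000)
E
```

```text
[ 0.3778 -0.2922  0.1301] [ 0.4312 -0.2771  0.034 ] [[ 0.4811  0.8333  0.2723]
 [ 0.1361  0.2358 -0.9622]
 [-0.866   0.5     0.    ]]
wp (array([ 186.0951, -429.2872,   66.506 ]), array([ 0.0004, -0.0009, -1.2743]))
view (array([ 143.9187, -871.5325,  -83.3652]), array([ 0.6815, -0.038 , -2.4108])) from wp [ 0.4285 -0.3545 -1.1787] [ -42.1764 -442.2452 -149.8712]
```

Emit:
{"name": "play_rows", "arguments": {
  "delta_pos": [
    [20,-30,20],
    [45,-75,40],
    [70,-120,60],
    [95,-165,66],
    [115,-210,66],
    [130,-255,66],
    [145,-300,66],
    [155,-340,66]
  ],
  "dr": [
    [0,0,-0.1],
    [0,0,-0.24],
    [0,0,-0.38],
    [0,0,-0.52],
    [0,0,-0.66],
    [0,0,-0.8],
    [0,0,-0.94],
    [0,0,-1.07]
  ],
  "grip": 1
}}

```text
time_s: 0.95
ee_pos: [0.3893, 0.2373, 0.2795]
tool_rot: [[-0.001, -0.111, 0.994], [-0.0, 0.994, 0.111], [-1.0, 0.0, -0.001]]
contact_force: [1.4, 0.3, 0.6]
grip_width: 0.0912
```

```bash
python3 - <<'E'
from g import *
print(sense()['ee_pos'],delta(view+[0,0,.08],Rg))
E
```

```text
[0.3893 0.2373 0.2795] (array([ -11.4667, -529.5179,  -69.3303]), array([ 0.4713, -0.3178, -1.3718]))
```

Emit:
{"name": "play_rows", "arguments": {
  "delta_pos": [
    [15,-45,0],
    [25,-90,0],
    [30,-135,0],
    [30,-180,-5],
    [30,-225,-10],
    [30,-270,-15],
    [25,-315,-20],
    [20,-360,-30]
  ],
  "dr": [
    [0.04,-0.03,-0.12],
    [0.08,-0.06,-0.25],
    [0.13,-0.09,-0.38],
    [0.18,-0.12,-0.51],
    [0.22,-0.15,-0.64],
    [0.26,-0.18,-0.77],
    [0.31,-0.21,-0.9],
    [0.35,-0.24,-1.03]
  ]
}}

```text
time_s: 1.75
ee_pos: [0.4132, -0.0906, 0.2556]
tool_rot: [[0.313, 0.674, 0.669], [0.175, 0.652, -0.738], [-0.934, 0.348, 0.086]]
contact_force: [1.0, 0.8, 0.2]
grip_width: 0.0918
```

```bash
python3 - <<'E'
from g import *
print(sense()['ee_pos'],delta(view+[0,0,.06],Rg))
E
```

```text
[ 0.4132 -0.0906  0.2556] (array([ -35.3969, -201.6572,  -65.4907]), array([ 0.1577, -0.1049, -0.4525]))
```

Emit:
{"name": "play_rows", "arguments": {
  "delta_pos": [
    [-6,-45,-10],
    [-14,-90,-25],
    [-22,-130,-40],
    [-30,-170,-55],
    [-35,-202,-65],
    [-35,-202,-65],
    [-35,-202,-65],
    [-35,-202,-65]
  ],
  "dr": [
    [0.03,-0.02,-0.1],
    [0.07,-0.05,-0.21],
    [0.11,-0.07,-0.32],
    [0.14,-0.09,-0.4],
    [0.158,-0.105,-0.453],
    [0.158,-0.105,-0.453],
    [0.158,-0.105,-0.453],
    [0.158,-0.105,-0.453]
  ]
}}

```text
time_s: 2.55
ee_pos: [0.3783, -0.2916, 0.1908]
tool_rot: [[0.481, 0.833, 0.273], [0.137, 0.236, -0.962], [-0.866, 0.5, -0.001]]
contact_force: [0.9, 0.8, 0.3]
grip_width: 0.0912
```

```bash
python3 - <<'E'
from g import *
d=grab('wrist','w1')
print(delta(view,Rg)); print(proj(d,np.array([.437,-.2755,.043])),proj(d,np.array([.583,-.2351,.038])))
E
```

```text
(array([ -0.6352,  -0.7477, -60.8243]), array([-0.    ,  0.0001, -0.0014]))
(np.float64(326.6058871659722), np.float64(246.5830135720592)) (np.float64(327.7222473839912), np.float64(89.65619641015789))
```

View pics/w1.png

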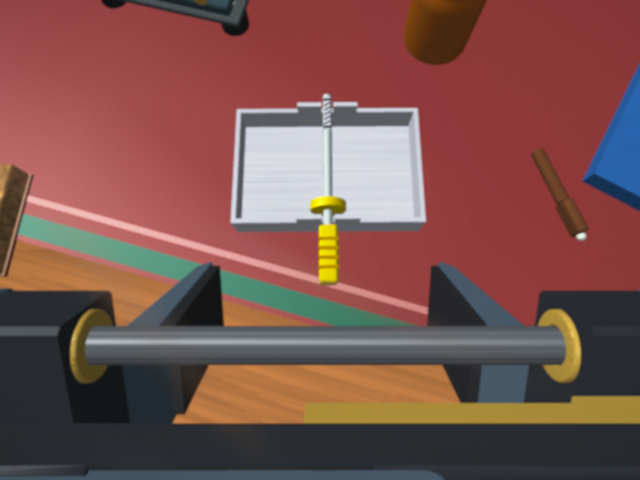

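The wrist view shows the handle centred in the jaws, from (327,225) to (328,283). The collar is at (327,205) and the tip at (327,96).

```bash
python3 - <<'E'
from g import *
d=load('w1'); im=d['img'].astype(int); P=cloud(d)
y=(im[...,0]>130)&(im[...,1]>110)&(im[...,2]<70); y[290:]=0; y[:195]=0
v,u=np.where(y)
for r in range(197,288,4): 
    s=u[v==r]; print(r,s.min() if len(s) else '',s.max() if len(s) else '',len(s), P[r,int(s.mean())] if len(s) else '')
a=plane(d,328.3,226,.043);b=plane(d,328.3,276,.043);tip=plane(d,326.8,95.5,.036);c=plane(d,327.5,205,.034)
print(a,b,np.linalg.norm(a-b),(a+b)/2,tip,c)
m=(a+b)/2; print('yaw',np.degrees(np.arctan2(tip[1]-m[1],tip[0]-m[0])),np.hypot(*(tip-m)[:2]))
E
```

```text
197 327 332 6 [ 0.4771 -0.2662  0.0491]
201 312 340 29 [ 0.4731 -0.2647  0.049 ]
205 311 339 29 [ 0.4702 -0.2647  0.0468]
209 311 311 1 [ 0.4666 -0.2532  0.0375]
213   0 
217   0 
221   0 
225 320 336 12 [ 0.4552 -0.2715  0.0431]
229 319 336 18 [ 0.4516 -0.2717  0.0431]
233 318 336 19 [ 0.4486 -0.2725  0.0417]
237 318 337 20 [ 0.4449 -0.2736  0.0432]
241 18 336 20 [ 0.4485 -0.2571 -0.0004]
245 17 337 35 [ 0.4154 -0.1566  0.0017]
249 21 337 23 [ 0.4312 -0.2266  0.0022]
253 15 337 27 [ 0.421  -0.2035  0.001 ]
257 21 338 37 [ 0.4031 -0.1539  0.0004]
261 13 337 71 [ 0.3818 -0.0934  0.0011]
265 11 338 92 [ 0.3758 -0.086   0.001 ]
269 10 337 95 [ 0.3714 -0.083  -0.0007]
273 9 337 97 [ 0.3676 -0.0842  0.0003]
277 0 337 109 [ 0.3647 -0.088   0.0012]
281 0 336 110 [ 0.3603 -0.0849 -0.0006]
285 0 170 109 [ 0.3502 -0.0628 -0.0004]
[ 0.4544 -0.272   0.043 ] [ 0.4138 -0.2835  0.043 ] 0.04222931097169966 [ 0.4341 -0.2778  0.043 ] [ 0.5781 -0.2356  0.036 ] [ 0.4752 -0.2655  0.034 ]
yaw 16.321860190853553 0.15005377055248448
```

```bash
cat > g.py <<'E'
from h import *
yaw=np.radians(16.2); dx=np.array([np.cos(yaw),np.sin(yaw),0]); dy=np.array([-np.sin(yaw),np.cos(yaw),0]); t=np.radians(30)
tx=np.sin(t)*dx+np.cos(t)*np.array([0,0,-1]); Rg=toolrot(tx,-dy)
h0=np.array([.4325,-.278,.034])
gp=h0-.005*dx
grasp=gp+.019*tx
E
python3 - <<'E'
from g import *
print(delta(grasp-.05*tx,Rg),delta(grasp,Rg))
E
```

```text
(array([  34.3552,    7.7782, -130.1063]), array([-0.    ,  0.0001,  0.0056])) (array([  58.3625,   14.753 , -173.4076]), array([-0.    ,  0.0001,  0.0056]))
```

Emit:
{"name": "play_rows", "arguments": {
  "delta_pos": [
    [10,2,-35],
    [20,5,-75],
    [28,7,-105],
    [34,8,-130],
    [41,10,-143],
    [48,12,-155],
    [54,14,-166],
    [58,15,-173]
  ],
  "dr": [
    [0,0,0.006],
    [0,0,0.006],
    [0,0,0.006],
    [0,0,0.006],
    [0,0,0.006],
    [0,0,0.006],
    [0,0,0.006],
    [0,0,0.006]
  ]
}}

```text
time_s: 3.4
ee_pos: [0.4372, -0.2754, 0.0178]
tool_rot: [[0.48, 0.831, 0.281], [0.141, 0.244, -0.96], [-0.866, 0.5, 0.0]]
contact_force: [0.3, 0.0, -0.4]
grip_width: 0.091
```

```bash
python3 - <<'E'
from g import *
print(delta(grasp,Rg))
d=grab('wrist','w2')
E
```

```text
(array([-0.428 , -1.3023, -0.2546]), array([ 0.0001,  0.0002, -0.0024]))
```

View pics/w2.png

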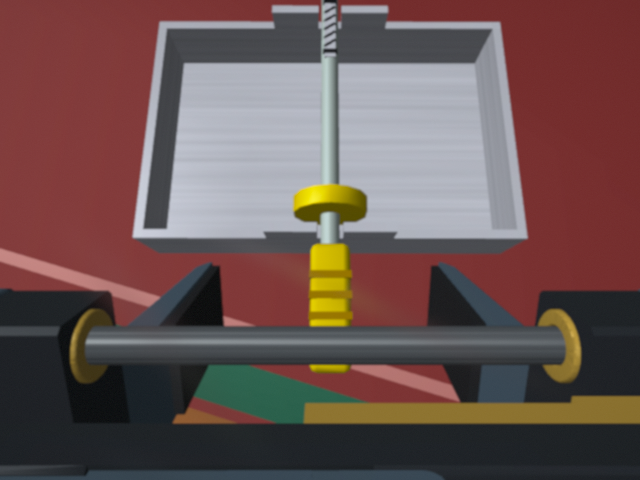

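The handle (column 330) is about 2 mm right of the jaw mid (325). I'll shift that much while closing.

Emit:
{"name": "play_rows", "arguments": {
  "delta_pos": [
    [0.5,-2,0],
    [0.5,-2,0],
    [0.5,-2,0],
    [0.5,-2,0],
    [0.5,-2,0],
    [0.5,-2,0],
    [0.5,-2,0],
    [0.5,-2,0]
  ],
  "dr": [
    [0,0,0],
    [0,0,0],
    [0,0,0],
    [0,0,0],
    [0,0,0],
    [0,0,0],
    [0,0,0],
    [0,0,0]
  ],
  "grip": 0
}}

```text
time_s: 4.25
ee_pos: [0.4379, -0.2775, 0.0172]
tool_rot: [[0.48, 0.831, 0.281], [0.141, 0.243, -0.96], [-0.866, 0.5, -0.0]]
contact_force: [-0.4, -0.0, -0.2]
grip_width: 0.0301
```

Emit:
{"name": "play_rows", "arguments": {
  "delta_pos": [
    [0,0,0],
    [0,0,0],
    [0,0,0],
    [0,0,3],
    [0,0,10],
    [0,0,25],
    [0,0,45],
    [0,0,65]
  ],
  "dr": [
    [0,0,0],
    [0,0,0],
    [0,0,0],
    [0,0,0],
    [0,0,0],
    [0,0,0],
    [0,0,0],
    [0,0,0]
  ]
}}

```text
time_s: 5.05
ee_pos: [0.4375, -0.2772, 0.0828]
tool_rot: [[0.479, 0.832, 0.281], [0.141, 0.243, -0.96], [-0.866, 0.499, -0.001]]
contact_force: [0.3, -0.2, -1.4]
grip_width: 0.0159
```

```bash
python3 - <<'E'
from g import *
d=grab('wrist','w3')
E
```

```text
(no output)
```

View pics/w3.png

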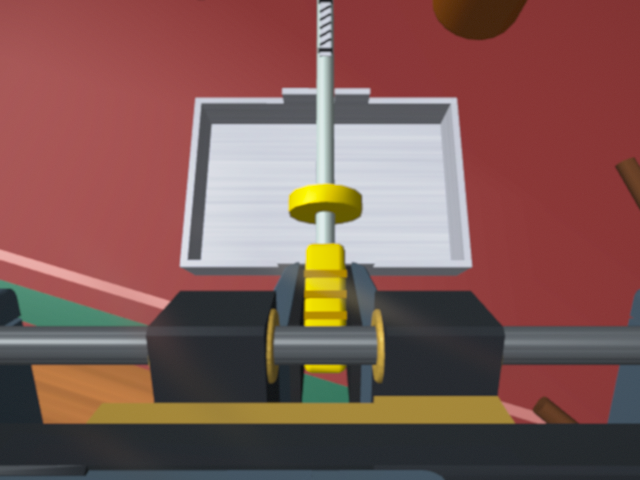

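Held and centred: handle, collar and rod all sit at column ~325. Now I'll get the dipstick's pose in the tool frame from this picture.

```bash
python3 - <<'E'
from g import *
d=load('w3'); P=cloud(d); s=sense(); R=np.array(s['tool_rot']);p0=s['ee_pos']; im=d['img'].astype(int)
def T(x): return (x-p0)@R
for r in list(range(2,60,8))+list(range(60,260,8))+[246,250,254,258,262,266,270,280,290,300,310]:
    q=P[r,322:328]; q=np.median(q,0); print(r,q,T(q),im[r,325])
E
```

```text
2 [ 0.5719 -0.2372  0.1036] [ 0.0542  0.1302 -0.0014] [140 144 150]
10 [ 0.5679 -0.2384  0.1033] [ 0.0523  0.1264 -0.0014] [168 170 179]
18 [ 0.5628 -0.2398  0.104 ] [ 0.049   0.1222 -0.0015] [154 156 166]
26 [ 0.5583 -0.2411  0.1042] [ 0.0465  0.1182 -0.0015] [144 147 155]
34 [ 0.5544 -0.2424  0.1037] [ 0.045   0.1144 -0.0013] [119 121 128]
42 [ 0.5501 -0.2436  0.1037] [ 0.0427  0.1106 -0.0014] [110 112 119]
50 [ 0.5457 -0.2449  0.1038] [ 0.0403  0.1066 -0.0014] [49 50 53]
58 [ 0.5421 -0.246   0.1031] [ 0.039   0.103  -0.0014] [183 201 198]
60 [ 0.5412 -0.2462  0.103 ] [ 0.0386  0.1022 -0.0014] [185 203 200]
68 [ 0.5372 -0.2474  0.1029] [ 0.0366  0.0986 -0.0014] [184 202 198]
76 [ 0.5329 -0.2487  0.103 ] [ 0.0343  0.0947 -0.0014] [184 202 199]
84 [ 0.529  -0.2499  0.1029] [ 0.0324  0.0911 -0.0013] [185 203 199]
92 [ 0.5251 -0.251   0.1031] [ 0.0302  0.0877 -0.0013] [186 204 199]
100 [ 0.5209 -0.2522  0.1031] [ 0.028   0.0839 -0.0013] [186 204 200]
108 [ 0.5168 -0.2535  0.1032] [ 0.0258  0.0803 -0.0013] [188 205 201]
116 [ 0.5132 -0.2545  0.1031] [ 0.0239  0.077  -0.0013] [187 205 20
[... 1262 characters left out ...]

250 [ 0.4535 -0.2721  0.108 ] [-0.0114  0.0255 -0.0012] [233 216   0]
254 [ 0.4518 -0.2726  0.1081] [-0.0124  0.024  -0.0012] [233 215   0]
258 [ 0.4502 -0.2731  0.1085] [-0.0136  0.0228 -0.0012] [232 215   0]
262 [ 0.4487 -0.2735  0.1082] [-0.0141  0.0212 -0.0012] [233 216   0]
266 [ 0.4471 -0.2739  0.1085] [-0.0151  0.02   -0.0012] [233 216   0]
270 [ 0.4456 -0.2744  0.1082] [-0.0157  0.0185 -0.0012] [194 161   4]
280 [ 0.4419 -0.2755  0.1082] [-0.0176  0.0152 -0.0012] [228 209  35]
290 [ 0.4382 -0.2766  0.1085] [-0.0198  0.0119 -0.0012] [202 172  29]
300 [ 0.4345 -0.2777  0.1081] [-0.0214  0.0085 -0.0012] [232 215   0]
310 [ 0.4308 -0.2788  0.1081] [-0.0233  0.0051 -0.0012] [228 206   0]
```

```bash
cat > i.py <<'E'
from h import *
ht=np.array([-.0173,.003,0]); 
mouth=np.array([.5685,-.0405,.163]); psi=np.radians(1.0)
def setm(m,p):
    global mouth,psi; mouth=np.array(m);psi=p
def pose(d,up=0,lat=0):
    """tip at distance d outside mouth along bore axis; d=-.105 is seated"""
    e=np.radians(42); a=np.array([np.cos(e)*np.cos(psi),np.cos(e)*np.sin(psi),-np.sin(e)]); l=np.array([-np.sin(psi),np.cos(psi),0]); n=np.cross(a,l)
    # dip axes a,l,n ; tool: x=sin30 a - cos30 n, y = cos30 a + sin30 n, z=-l
    R=np.c_[.5*a-.866025*n,.866025*a+.5*n,-l]
    h=mouth-a*(d+.152)+up*n+lat*l
    return h-R@ht,R,a
E
python3 - <<'E'
from i import *
p,R,a=pose(.03); print(p,R); print(delta(p,R))
E
```

```text
[ 0.4267 -0.043   0.2685] [[-0.2079  0.978   0.0175]
 [-0.0036  0.0171 -0.9998]
 [-0.9781 -0.2079 -0.    ]]
(array([-11.384 , 234.8907, 183.1455]), array([-0.1093,  0.7274, -0.2558]))
```

Emit:
{"name": "play_rows", "arguments": {
  "delta_pos": [
    [0,0,45],
    [0,0,90],
    [0,0,135],
    [-2,20,175],
    [-5,60,185],
    [-8,105,185],
    [-10,150,185],
    [-11,190,185]
  ],
  "dr": [
    [0,0,0],
    [0,0,0],
    [-0.01,0.09,-0.03],
    [-0.03,0.2,-0.07],
    [-0.05,0.32,-0.11],
    [-0.07,0.44,-0.155],
    [-0.085,0.56,-0.2],
    [-0.1,0.68,-0.24]
  ]
}}

```text
time_s: 5.9
ee_pos: [0.4292, -0.1235, 0.2683]
tool_rot: [[-0.028, 0.996, 0.085], [0.026, 0.086, -0.996], [-0.999, -0.026, -0.028]]
contact_force: [1.5, -1.4, -1.6]
grip_width: 0.0155
```

```bash
python3 - <<'E'
from i import *
p,R,a=pose(.03); print(delta(p,R))
E
```

```text
(array([-2.5018, 80.498 ,  0.136 ]), array([-0.0374,  0.1817, -0.0651]))
```

Emit:
{"name": "play_rows", "arguments": {
  "delta_pos": [
    [-1,30,0],
    [-2,60,0],
    [-2.5,80,0],
    [-2.5,80.5,0],
    [-2.5,80.5,0],
    [-2.5,80.5,0],
    [-2.5,80.5,0],
    [-2.5,80.5,0]
  ],
  "dr": [
    [-0.015,0.07,-0.025],
    [-0.03,0.14,-0.05],
    [-0.037,0.182,-0.065],
    [-0.037,0.182,-0.065],
    [-0.037,0.182,-0.065],
    [-0.037,0.182,-0.065],
    [-0.037,0.182,-0.065],
    [-0.037,0.182,-0.065]
  ]
}}

```text
time_s: 6.7
ee_pos: [0.4266, -0.0436, 0.2685]
tool_rot: [[-0.208, 0.978, 0.016], [-0.003, 0.016, -1.0], [-0.978, -0.208, -0.0]]
contact_force: [-0.5, -0.2, -1.3]
grip_width: 0.016
```

```bash
python3 - <<'E'
from i import *
p,R,a=pose(.03); print(delta(p,R))
d=grab('wrist','w4');s=grab('side','s4');grab('top','t4')
for n,D in(('w',d),('s',s)): print(n,proj(D,mouth),proj(D,mouth-.03*a))
cv2.imwrite('pics/s4c.png',cv2.resize(s['img'][180:270,290:410,::-1],None,fx=6,fy=6,interpolation=cv2.INTER_CUBIC))
E
```

```text
(array([ 0.1418,  0.6124, -0.0003]), array([-0.0004,  0.0002,  0.001 ]))
w (np.float64(324.5486783133907), np.float64(-48.425121617485445)) (np.float64(324.4318289916597), np.float64(-0.5475259011939784))
s (np.float64(346.87333005000147), np.float64(235.08901749648354)) (np.float64(340.00692212115433), np.float64(230.84622339221983))
```

View pics/w4.png

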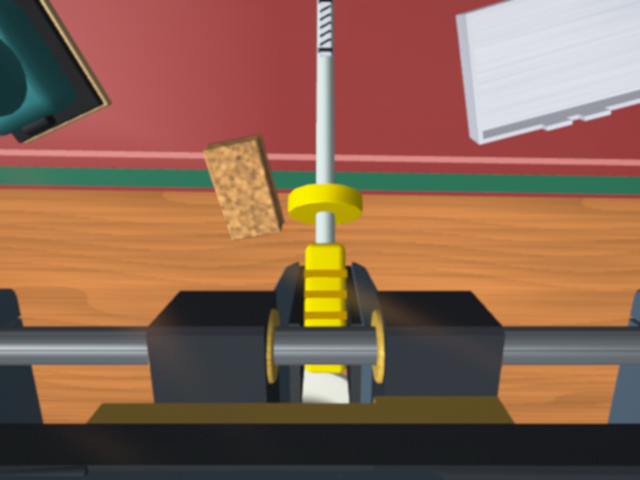

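View pics/s4c.png

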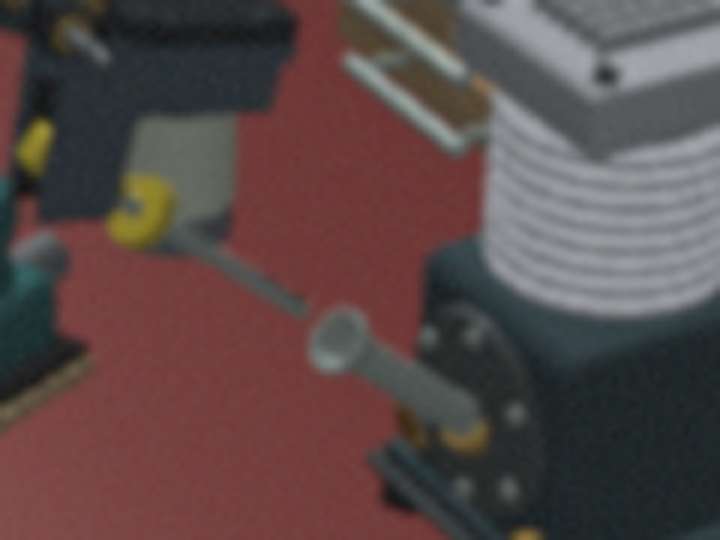

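The wrist view shows the dipstick still straight in the grip (column 325). The side crop shows the tip at (305,312) heading just above the mouth centre at (336,342). Next, the lateral check in the top view.

```bash
python3 - <<'E'
from i import *
t=load('t4')
p,R,a=pose(.03); print(proj(t,mouth),proj(t,mouth-.03*a),proj(t,mouth-.135*a), proj(t,mouth+.1*a))
cv2.imwrite('pics/t4c.png',cv2.resize(t['img'][165:275,270:380,::-1],None,fx=5.4,fy=5.4,interpolation=cv2.INTER_CUBIC))
P=cloud(t)
im=t['img'].astype(int)
g=(im.max(-1)-im.min(-1)<30)&(im.min(-1)>70)
for v in range(195,262,2):
    u=[k for k in range(315,340) if g[v,k]]
    if u: print(v,u[0],u[-1],np.mean(u),P[v,int(np.mean(u))])
E
```

```text
(np.float64(325.9147288798409), np.float64(221.38167130011357)) (np.float64(326.32426262821684), np.float64(229.74200163058873)) (np.float64(327.8599956125129), np.float64(261.0928612338218)) (np.float64(324.63311567564347), np.float64(195.21848014559114))
195 322 339 329.0 [ 0.6432 -0.0505  0.0971]
197 319 339 329.42105263157896 [ 0.6391 -0.0507  0.0891]
199 315 328 323.44444444444446 [ 0.6307 -0.0346  0.1129]
201 315 328 322.3 [ 0.6245 -0.0319  0.1213]
203 315 329 322.0 [ 0.5539 -0.0227  0.6347]
205 315 339 327.0 [ 0.5499 -0.0309  0.6393]
207 315 339 327.0 [ 0.5458 -0.0307  0.6462]
209 315 339 327.0 [ 0.5421 -0.0306  0.6494]
211 315 339 327.0 [ 0.5383 -0.0305  0.6531]
213 315 339 327.0 [ 0.5351 -0.0305  0.6529]
215 315 339 327.0 [ 0.5313 -0.0304  0.6577]
217 315 339 327.0 [ 0.5276 -0.0302  0.6611]
219 315 339 327.0 [ 0.5247 -0.0303  0.6578]
221 315 339 327.0 [ 0.5211 -0.0302  0.6612]
223 315 339 327.0 [ 0.5177 -0.0302  0.6625]
225 315 339 327.0 [ 0.5144 -0.0301  0.6635]
227 315 339 327.0 [ 0.5109 -0.03    0.6656]
229 315 339 327.0 [ 0.508  -0.0301  0.6616]
231 315 339 327.0 [ 0.5046 -0.0301  0.6635]
233 315 339 327.0 [ 0.5014 -0.03    0.664 ]
235 315 339 327.0 [ 0.498  -0.03    0.6653]
237 315 339 327.0 [ 0.495  -0.03    0.6619]
239 315 339 327.0 [ 0.4918 -0.03    0.661 ]
241 315 339 327.0 [ 0.4885 -0.03    0.6623]
243 315 339 327.0 [ 0.4856 -0.0301  0.6575]
245 315 339 327.0 [ 0.4821 -0.03    0.6607]
247 315 339 327.0 [ 0.479  -0.03    0.6589]
249 315 339 327.0 [ 0.4759 -0.0301  0.6561]
251 315 339 327.0 [ 0.4728 -0.0301  0.653 ]
253 315 339 327.0 [ 0.4698 -0.0303  0.6476]
255 315 339 327.0 [ 0.4667 -0.0304  0.6417]
257 315 339 327.0 [ 0.4633 -0.0303  0.6447]
259 315 339 327.0 [ 0.4602 -0.0304  0.638 ]
261 315 339 327.0 [ 0.4571 -0.0305  0.6331]
```

View pics/t4c.png

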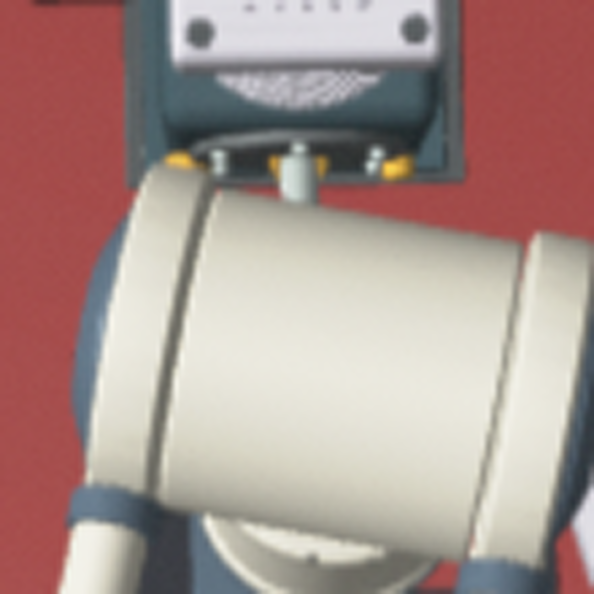

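The top view is blocked by the arm (only the tube's foot shows, near (300,170) in the crop). I'll back off with the stick level and to one side so the wrist camera looks straight at the mouth.

```bash
python3 - <<'E'
from i import *
d=load('w4'); s=sense(); R0=np.array(s['tool_rot']);p0=s['ee_pos']
Rc=np.array(d['R']);C=-Rc.T@d['t']
Ct=R0.T@(C-p0); Rct=Rc@R0
print('cam in tool',Ct,Rct)
f=240/np.tan(np.radians(d['fovy']/2))
for pitch in (10,20,30):
  e=np.radians(pitch); tx=np.array([np.sin(e),0,-np.cos(e)]); Rt=toolrot(tx,[0,-1,0])
  for pos in ([.40,-.09,.27],[.40,-.09,.30],[.43,-.09,.30]):
    pos=np.array(pos); c=Rct@(Rt.T@(mouth-pos)-Ct); print(pitch,pos,c,d['cx']+f*c[0]/c[2],d['cy']+f*c[1]/c[2],'dip pitch',30-pitch)
E
```

```text
cam in tool [-0.1706  0.0737  0.0004] [[ 0.0018  0.001   1.    ]
 [-0.2618 -0.9651  0.0014]
 [ 0.9651 -0.2618 -0.0015]]
10 [ 0.4  -0.09  0.27] [-0.0493 -0.151   0.2754] 250.6950101750434 12.126653473985328 dip pitch 20
10 [ 0.4  -0.09  0.3 ] [-0.0493 -0.1538  0.3053] 258.03317064278383 30.731931852676155 dip pitch 20
10 [ 0.43 -0.09  0.3 ] [-0.0493 -0.1239  0.308 ] 258.5689089575483 72.84397527440333 dip pitch 20
20 [ 0.4  -0.09  0.27] [-0.0493 -0.1325  0.3048] 257.89176404228664 59.38877648217138 dip pitch 10
20 [ 0.4  -0.09  0.3 ] [-0.0492 -0.13    0.3347] 263.9359659273325 78.63364156716614 dip pitch 10
20 [ 0.43 -0.09  0.3 ] [-0.0493 -0.1001  0.3322] 263.4135523117633 114.76854708943274 dip pitch 10
30 [ 0.4  -0.09  0.27] [-0.0493 -0.1091  0.3306] 263.1265197821907 102.82173299570343 dip pitch 0
30 [ 0.4  -0.09  0.3 ] [-0.0493 -0.1014  0.3596] 268.1539639876266 122.73432917242432 dip pitch 0
30 [ 0.43 -0.09  0.3 ] [-0.0493 -0.0724  0.3519] 266.85116252561056 154.3941782133062 dip pitch 0
```

Emit:
{"name": "play_rows", "arguments": {
  "delta_pos": [
    [-6,-15,0],
    [-6,-36,0],
    [-6,-36,0],
    [-6,-36,-5],
    [-6,-36,-10],
    [-6,-36,-18],
    [-6,-36,-18],
    [-6,-36,-18]
  ],
  "dr": [
    [0,-0.05,0],
    [0,-0.17,0],
    [0,-0.3,0],
    [0,-0.43,0],
    [0,-0.56,0],
    [0,-0.68,0],
    [0,-0.73,0],
    [0,-0.73,0]
  ]
}}

```text
time_s: 7.65
ee_pos: [0.419, -0.0791, 0.2497]
tool_rot: [[0.497, 0.868, 0.011], [-0.003, 0.015, -1.0], [-0.868, 0.497, 0.01]]
contact_force: [0.2, -0.2, -0.9]
grip_width: 0.0162
```

```bash
python3 - <<'E'
from i import *
print(sense()['joint_velocities'].round(2))
d=grab('wrist','w5'); print(proj(d,mouth))
cv2.imwrite('pics/w5c.png',cv2.resize(d['img'][0:200,200:380,::-1],None,fx=3,fy=3,interpolation=cv2.INTER_CUBIC))
E
```

```text
[ 2.    1.31 -5.42 -6.55  4.    8.13]
(np.float64(274.5161168831097), np.float64(108.00889829192806))
```

View pics/w5c.png

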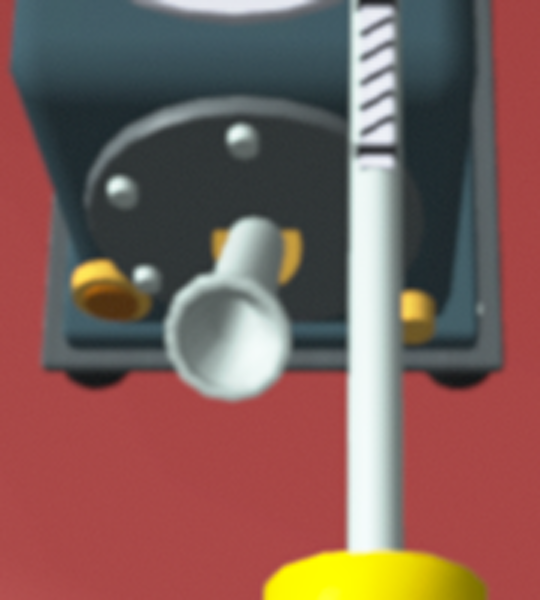

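The crop shows the mouth's lip ellipse centred at (228,337), which is full-image (275.7,112). The tube foot is at about (255,225) in the crop. Triangulating across views:

```bash
python3 - <<'E'
from i import *
from scipy.optimize import least_squares
w=load('w5');t=load('top0');s=load('side0')
print('w plane .163',plane(w,275.7,112,.163),' top',plane(t,326.1,220.7,.163),' side',plane(s,346.0,236.4,.163))
P=cloud(w)
# lip depth points: annulus
pts=[]
for th in np.linspace(0,2*np.pi,24,endpoint=False):
    u=275.7+19*np.cos(th);v=112+19.3*np.sin(th); pts.append(P[int(round(v)),int(round(u))])
pts=np.array(pts); print(pts.mean(0)); c=pts-pts.mean(0); 
U,S,V=np.linalg.svd(c); n=V[2]*np.sign(V[2][2]); print('normal',n,np.degrees(np.arcsin(n[2])),S)
print(pts[:,2])
for v in range(76,92,3):
    r=P[v,276:300]; im=w['img'][v,276:300].astype(int); m=(im.max(-1)-im.min(-1)<30)&(im.min(-1)>90); print(v,np.where(m)[0]+276, r[m].mean(0) if m.any() else '')
E
```

```text
w plane .163 [ 0.5652 -0.0415  0.163 ]  top [ 0.5702 -0.041   0.163 ]  side [ 0.563  -0.0451  0.163 ]
[ 0.565  -0.0415  0.1631]
normal [-0.743  -0.0299  0.6686] 41.958871562045424 [0.0505 0.0474 0.0033]
[0.1626 0.1609 0.1577 0.1557 0.1539 0.153  0.1521 0.1523 0.1545 0.1556
 0.1582 0.1593 0.1632 0.1657 0.1696 0.1712 0.1729 0.1723 0.1742 0.1733
 0.1721 0.1695 0.1679 0.1655]
76 [276 277 278 279 280 281 282 283 284 285 286 287 288 289 290 291 292] [ 0.6341 -0.0404  0.1102]
79 [276 277 278 279 280 281 282 283 284 285 286 287 288 289 290 291 292 293] [ 0.6257 -0.0418  0.1177]
82 [276 277 278 279 280 281 282 283 284 285 286 287 288 289 290 291 292 293] [ 0.6171 -0.0429  0.1255]
85 [276 277 278 279 280 281 282 283 284 285 286 287 288 289 290 291 292 293] [ 0.6093 -0.0438  0.1325]
88 [276 277 278 279 280 281 282 283 284 285 286 287 288 289 290 291 292] [ 0.6019 -0.0442  0.1392]
91 [276 277 278 279 280 281 282 283 284 285 286 287 288 289 290 291 292] [ 0.5911 -0.0458  0.1509]
```

```bash
sed -i 's/^mouth=.*/mouth=np.array([.5655,-.042,.163]); psi=np.radians(2.0)/' i.py; python3 - <<'E'
from i import *
p,R,a=pose(.03); print(p,a,delta(p,R))
E
```

```text
[ 0.4238 -0.0469  0.2685] [ 0.7427  0.0259 -0.6691] (array([ 3.7426, 32.6088, 18.1047]), array([-0.0068,  0.7287,  0.0186]))
```

Emit:
{"name": "play_rows", "arguments": {
  "delta_pos": [
    [-4,0,18],
    [-4,0,18],
    [-4,5,18],
    [0,15,18],
    [3.5,25,18],
    [3.5,32.5,18],
    [3.5,32.5,18],
    [3.5,32.5,18]
  ],
  "dr": [
    [0,0.1,0],
    [0,0.22,0],
    [0,0.35,0],
    [-0.003,0.48,0.01],
    [-0.005,0.6,0.015],
    [-0.007,0.7,0.019],
    [-0.007,0.729,0.019],
    [-0.007,0.729,0.019]
  ]
}}

```text
time_s: 8.5
ee_pos: [0.4254, -0.0474, 0.2683]
tool_rot: [[-0.21, 0.977, 0.035], [-0.011, 0.034, -0.999], [-0.978, -0.21, 0.003]]
contact_force: [1.1, 0.3, -0.5]
grip_width: 0.0154
```

```bash
python3 - <<'E'
from i import *
p,R,a=pose(.03); print(delta(p,R)); s=grab('side','s6'); print(proj(s,mouth),proj(s,mouth-.03*a))
cv2.imwrite('pics/s6c.png',cv2.resize(s['img'][180:270,290:410,::-1],None,fx=6,fy=6,interpolation=cv2.INTER_CUBIC))
E
```

```text
(array([-1.5551,  0.4343,  0.1799]), array([ 0.0033, -0.002 , -0.0004]))
(np.float64(346.19873112338934), np.float64(235.62684216725162)) (np.float64(339.38709459047936), np.float64(231.45259796178507))
```

View pics/s6c.png

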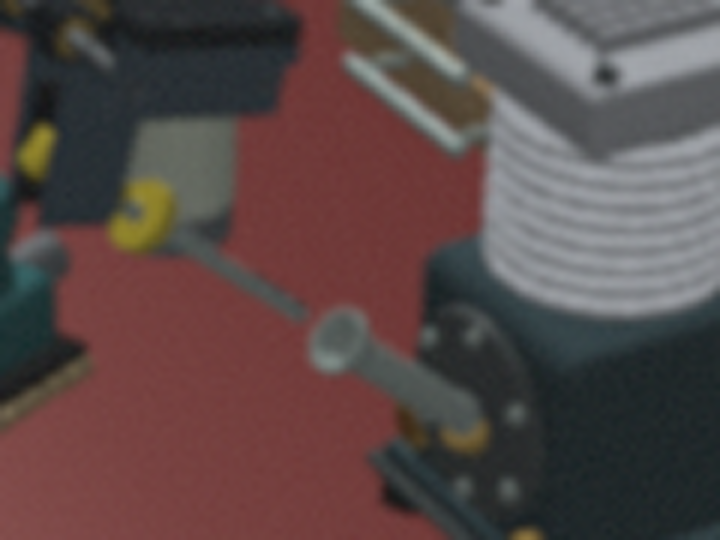

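The tip at (305,316) now points within about 1.5 mm of the mouth centre (337,341), well inside the flare. I'll start inserting carefully.

```bash
python3 - <<'E'
from i import *
for d in (.03,.01,-.01,-.03): 
    p,R,a=pose(d,up=-.0007); print(d,delta(p,R))
E
```

```text
0.03 (array([-1.3835,  0.4162, -0.4629]), array([ 0.0026, -0.0004, -0.0001]))
0.01 (array([ 13.4703,   0.9349, -13.8456]), array([ 0.0026, -0.0004, -0.0001]))
-0.01 (array([ 28.3241,   1.4536, -27.2282]), array([ 0.0026, -0.0004, -0.0001]))
-0.03 (array([ 43.178 ,   1.9723, -40.6108]), array([ 0.0026, -0.0004, -0.0001]))
```

Emit:
{"name": "play_rows", "arguments": {
  "delta_pos": [
    [-1.4,0.4,-0.5],
    [4,0.6,-5],
    [9,0.8,-10],
    [13.5,0.9,-14],
    [18,1.1,-18],
    [22,1.3,-22],
    [25,1.4,-24.5],
    [28,1.5,-27]
  ],
  "dr": [
    [0.003,0,0],
    [0.003,0,0],
    [0.003,0,0],
    [0.003,0,0],
    [0.003,0,0],
    [0.003,0,0],
    [0.003,0,0],
    [0.003,0,0]
  ]
}}

```text
time_s: 9.35
ee_pos: [0.4529, -0.0459, 0.2411]
tool_rot: [[-0.208, 0.977, 0.035], [-0.007, 0.034, -0.999], [-0.978, -0.208, -0.0]]
contact_force: [-0.1, 0.1, -1.8]
grip_width: 0.0157
```

```bash
python3 - <<'E'
from i import *
s=sense(); print(s['contact_force'],s['moment'])
for d in (-.01,-.02,-.03,-.04): 
    p,R,a=pose(d,up=-.0007); print(d,delta(p,R))
s=grab('side','s7')
cv2.imwrite('pics/s7c.png',cv2.resize(s['img'][180:270,290:410,::-1],None,fx=6,fy=6,interpolation=cv2.INTER_CUBIC))
E
```

```text
[-0.123   0.1197 -1.7561] [-0.074   0.0686  0.0209]
-0.01 (array([ 0.1033, -0.0713,  0.0685]), array([-0.0004, -0.0006, -0.0001]))
-0.02 (array([ 7.5302,  0.1881, -6.6228]), array([-0.0004, -0.0006, -0.0001]))
-0.03 (array([ 14.9572,   0.4474, -13.3141]), array([-0.0004, -0.0006, -0.0001]))
-0.04 (array([ 22.3841,   0.7068, -20.0054]), array([-0.0004, -0.0006, -0.0001]))
```

View pics/s7c.png

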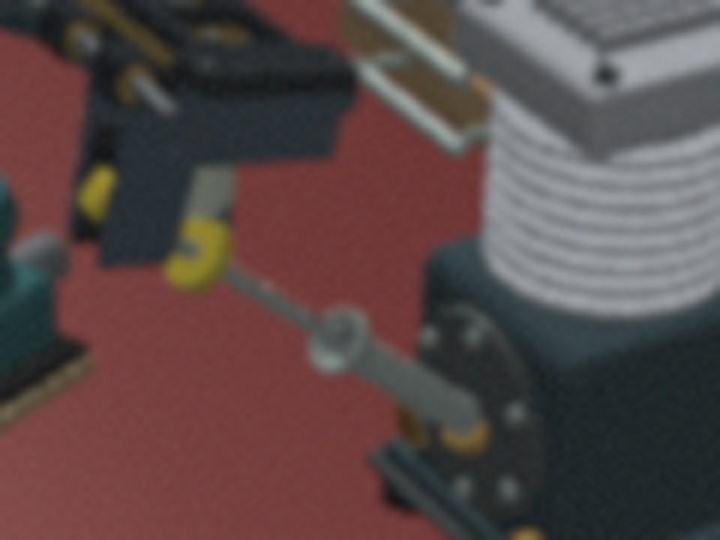

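The rod now enters the flare at about (325,332), with no contact force. I'll continue slowly.

Emit:
{"name": "play_rows", "arguments": {
  "delta_pos": [
    [1.9,0,-1.6],
    [3.8,0.1,-3.3],
    [5.6,0.1,-5],
    [7.5,0.2,-6.6],
    [9.4,0.2,-8.3],
    [11.2,0.3,-10],
    [13,0.4,-11.6],
    [15,0.4,-13.3]
  ],
  "dr": [
    [0,0,0],
    [0,0,0],
    [0,0,0],
    [0,0,0],
    [0,0,0],
    [0,0,0],
    [0,0,0],
    [0,0,0]
  ]
}}

```text
time_s: 10.2
ee_pos: [0.4684, -0.0454, 0.2274]
tool_rot: [[-0.208, 0.977, 0.035], [-0.007, 0.034, -0.999], [-0.978, -0.209, -0.0]]
contact_force: [0.5, -0.8, -1.7]
grip_width: 0.016
```

```bash
python3 - <<'E'
from i import *
s=sense(); print(s['contact_force'],s['moment'])
for d in (-.03,-.05,-.07): 
    p,R,a=pose(d,up=-.0007); print(d,delta(p,R))
E
```

```text
[ 0.5175 -0.7603 -1.724 ] [-0.0165  0.0982 -0.0119]
-0.03 (array([-0.4599,  0.0361,  0.3921]), array([-0.0005, -0.0006, -0.0002]))
-0.05 (array([ 14.3939,   0.5548, -12.9905]), array([-0.0005, -0.0006, -0.0002]))
-0.07 (array([ 29.2478,   1.0735, -26.3732]), array([-0.0005, -0.0006, -0.0002]))
```

Past the flare and free. Continuing to 60 mm.

Emit:
{"name": "play_rows", "arguments": {
  "delta_pos": [
    [2.5,0.1,-2.2],
    [5,0.2,-4.5],
    [7.8,0.3,-7],
    [10.5,0.4,-9.5],
    [13.2,0.5,-12],
    [16,0.6,-14.5],
    [19,0.7,-17],
    [22,0.8,-19.7]
  ],
  "dr": [
    [0,0,0],
    [0,0,0],
    [0,0,0],
    [0,0,0],
    [0,0,0],
    [0,0,0],
    [0,0,0],
    [0,0,0]
  ]
}}

```text
time_s: 11.0
ee_pos: [0.4907, -0.0446, 0.2075]
tool_rot: [[-0.208, 0.977, 0.035], [-0.007, 0.034, -0.999], [-0.978, -0.208, -0.0]]
contact_force: [0.6, 0.5, -1.1]
grip_width: 0.0158
```

```bash
python3 - <<'E'
from i import *
s=sense(); print(s['contact_force'],s['moment'])
for d in (-.06,-.08,-.095,-.105): 
    p,R,a=pose(d,up=-.0007); print(d,delta(p,R))
s=grab('side','s8');w=grab('wrist','w8')
cv2.imwrite('pics/s8c.png',cv2.resize(s['img'][180:270,290:410,::-1],None,fx=6,fy=6,interpolation=cv2.INTER_CUBIC))
E
```

```text
[ 0.5517  0.4872 -1.1494] [-0.0303  0.0151  0.0644]
-0.06 (array([-0.4748,  0.0164,  0.2033]), array([-0.0005, -0.0005, -0.0001]))
-0.08 (array([ 14.379 ,   0.5351, -13.1794]), array([-0.0005, -0.0005, -0.0001]))
-0.095 (array([ 25.5194,   0.9241, -23.2163]), array([-0.0005, -0.0005, -0.0001]))
-0.105 (array([ 32.9463,   1.1835, -29.9076]), array([-0.0005, -0.0005, -0.0001]))
```

View pics/s8c.png

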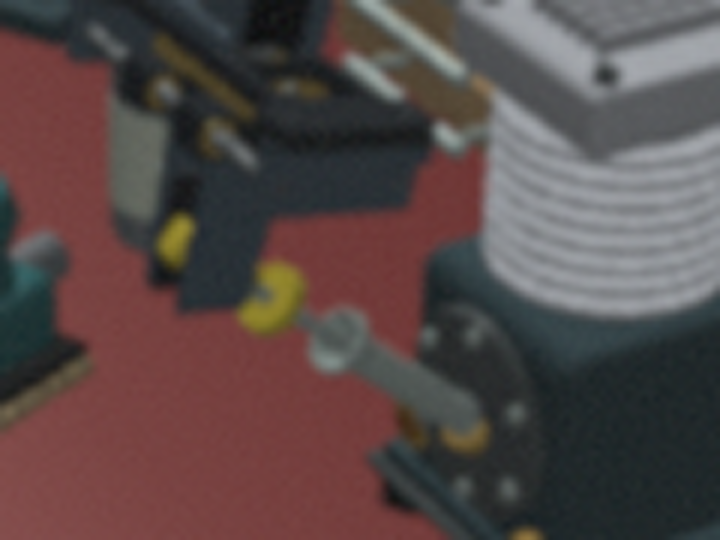

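View pics/w8.png

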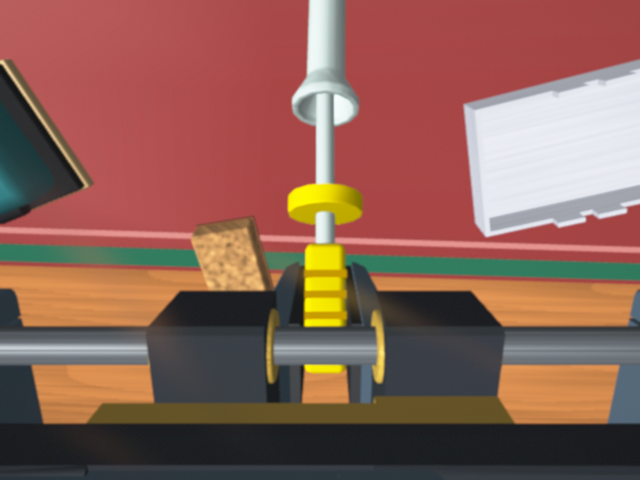

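The wrist view shows the rod centred in the mouth (325,103), parallel to the tube, with the collar at row 203 so there's no slip. Going on to about 95 mm, then creeping.

Emit:
{"name": "play_rows", "arguments": {
  "delta_pos": [
    [3,0.1,-2.7],
    [6,0.2,-5.5],
    [9,0.3,-8.2],
    [12,0.4,-11],
    [15,0.5,-13.8],
    [18,0.65,-16.5],
    [21,0.75,-19.2],
    [24.5,0.9,-22.3]
  ],
  "dr": [
    [0,0,0],
    [0,0,0],
    [0,0,0],
    [0,0,0],
    [0,0,0],
    [0,0,0],
    [0,0,0],
    [0,0,0]
  ]
}}

```text
time_s: 11.9
ee_pos: [0.5153, -0.0437, 0.1848]
tool_rot: [[-0.209, 0.977, 0.035], [-0.007, 0.034, -0.999], [-0.978, -0.209, -0.001]]
contact_force: [-0.1, 0.8, -0.7]
grip_width: 0.0161
```

```bash
python3 - <<'E'
from i import *
s=sense(); print(s['contact_force'],s['moment'])
for d in (-.095,-.1,-.105,-.108): 
    p,R,a=pose(d,up=-.0007); print(d,delta(p,R))
E
```

```text
[-0.0916  0.7908 -0.7245] [-0.0435  0.0372 -0.0504]
-0.095 (array([ 0.8349, -0.0156, -0.4929]), array([-0.0005, -0.001 , -0.0003]))
-0.1 (array([ 4.5484,  0.114 , -3.8385]), array([-0.0005, -0.001 , -0.0003]))
-0.105 (array([ 8.2618,  0.2437, -7.1842]), array([-0.0005, -0.001 , -0.0003]))
-0.108 (array([10.4899,  0.3215, -9.1916]), array([-0.0005, -0.001 , -0.0003]))
```

Emit:
{"name": "play_rows", "arguments": {
  "delta_pos": [
    [0.8,0,-0.7],
    [1.6,0,-1.4],
    [2.4,0.1,-2.1],
    [3.2,0.1,-2.8],
    [4,0.1,-3.5],
    [4.8,0.15,-4.2],
    [5.5,0.2,-4.8],
    [6.2,0.2,-5.4]
  ],
  "dr": [
    [0,0,0],
    [0,0,0],
    [0,0,0],
    [0,0,0],
    [0,0,0],
    [0,0,0],
    [0,0,0],
    [0,0,0]
  ]
}}

```text
time_s: 12.7
ee_pos: [0.5216, -0.0435, 0.1794]
tool_rot: [[-0.209, 0.977, 0.035], [-0.007, 0.034, -0.999], [-0.978, -0.209, -0.001]]
contact_force: [0.2, -0.1, -0.7]
grip_width: 0.0158
```

```bash
python3 - <<'E'
from i import *
s=sense(); print(s['contact_force'],s['moment'])
for d in (-.1025,-.105): 
    p,R,a=pose(d,up=-.0007); print(d,delta(p,R))
w=grab('wrist','w9')
cv2.imwrite('pics/w9c.png',cv2.resize(w['img'][100:300,240:410,::-1],None,fx=3,fy=3,interpolation=cv2.INTER_CUBIC))
E
```

```text
[ 0.197  -0.0682 -0.6656] [-0.0955  0.0546 -0.016 ]
-0.1025 (array([ 0.1335, -0.0249, -0.0726]), array([-0.0005, -0.0009, -0.0002]))
-0.105 (array([ 1.9902,  0.0399, -1.7454]), array([-0.0005, -0.0009, -0.0002]))
```

View pics/w9c.png

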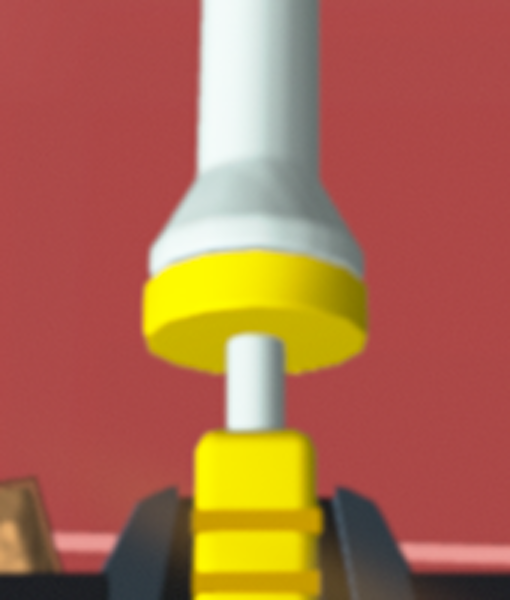

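The collar (crop row ~250) is a few mm from the lip, and the force is nil. Creeping to contact in 0.4–0.5 mm rows.

Emit:
{"name": "play_rows", "arguments": {
  "delta_pos": [
    [0.4,0,-0.4],
    [0.8,0,-0.7],
    [1.2,0,-1.1],
    [1.6,0,-1.4],
    [2,0.1,-1.8],
    [2.2,0.1,-2],
    [2.4,0.1,-2.2],
    [2.6,0.1,-2.3]
  ],
  "dr": [
    [0,0,0],
    [0,0,0],
    [0,0,0],
    [0,0,0],
    [0,0,0],
    [0,0,0],
    [0,0,0],
    [0,0,0]
  ]
}}

```text
time_s: 13.55
ee_pos: [0.5221, -0.0434, 0.1783]
tool_rot: [[-0.212, 0.977, 0.035], [-0.007, 0.034, -0.999], [-0.977, -0.212, -0.0]]
contact_force: [-18.7, -0.2, 28.9]
grip_width: 0.0158
```

```bash
python3 - <<'E'
from i import *
s=sense(); print(s['contact_force'],s['moment'])
p,R,a=pose(-.105,up=-.0007); print(delta(p,R))
w=grab('wrist','w10')
cv2.imwrite('pics/w10c.png',cv2.resize(w['img'][100:300,240:410,::-1],None,fx=3,fy=3,interpolation=cv2.INTER_CUBIC))
E
```

```text
[-18.7495  -0.1775  28.9044] [-0.3005  3.9115 -0.1429]
(array([ 1.4904, -0.0456, -0.7059]), array([-0.0003, -0.0046, -0.    ]))
```

View pics/w10c.png

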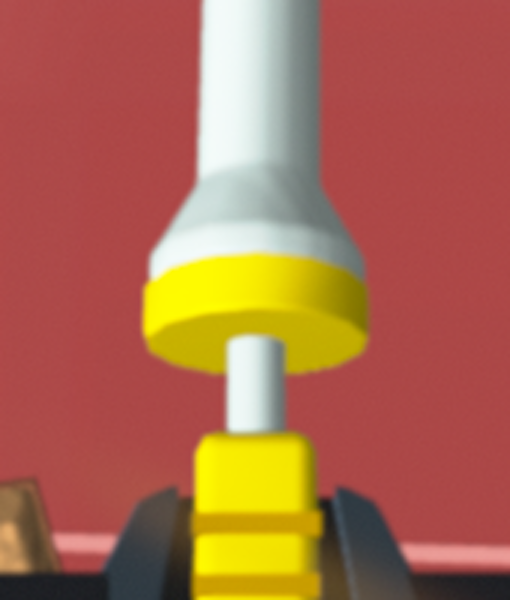

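The collar has stopped on the mouth. The force rose to about 34 N, so I'm easing off to a light push and holding there.

Emit:
{"name": "play_rows", "arguments": {
  "delta_pos": [
    [0.2,0,-0.2],
    [0.2,0,-0.2],
    [0.2,0,-0.2],
    [0.2,0,-0.2],
    [0.2,0,-0.2],
    [0.2,0,-0.2],
    [0.2,0,-0.2],
    [0.2,0,-0.2]
  ],
  "dr": [
    [0,0,0],
    [0,0,0],
    [0,0,0],
    [0,0,0],
    [0,0,0],
    [0,0,0],
    [0,0,0],
    [0,0,0]
  ]
}}

```text
time_s: 14.4
ee_pos: [0.522, -0.0434, 0.1785]
tool_rot: [[-0.213, 0.976, 0.035], [-0.007, 0.034, -0.999], [-0.977, -0.213, -0.0]]
contact_force: [-5.8, 1.0, 10.1]
grip_width: 0.0162
```

```bash
python3 - <<'E'
from i import *
s=sense(); print(s['contact_force'],s['moment'])
p,R,a=pose(-.105,up=-.0007); print(delta(p,R))
w=grab('wrist','w11')
d=w; P=cloud(w)
for v in range(150,245,4): print(v,P[v,322:328].mean(0),w['img'][v,325])
cv2.imwrite('pics/w11c.png',cv2.resize(w['img'][100:300,240:410,::-1],None,fx=3,fy=3,interpolation=cv2.INTER_CUBIC))
s=grab('side','s11')
cv2.imwrite('pics/s11c.png',cv2.resize(s['img'][180:270,290:410,::-1],None,fx=6,fy=6,interpolation=cv2.INTER_CUBIC))
E
```

```text
[-5.7586  0.9643 10.0624] [-0.1226  1.1434 -0.0231]
(array([ 1.6196, -0.0305, -0.8456]), array([-0.0002, -0.0052, -0.    ]))
150 [ 0.5835 -0.0408  0.1576] [214 229 225]
154 [ 0.5823 -0.0409  0.1595] [194 212 208]
158 [ 0.5813 -0.0409  0.1616] [184 201 197]
162 [ 0.5803 -0.041   0.164 ] [174 189 186]
166 [ 0.5795 -0.041   0.1668] [170 186 182]
170 [ 0.5787 -0.041   0.1696] [169 185 181]
174 [ 0.5777 -0.0411  0.1717] [205 223 220]
178 [ 0.5765 -0.0411  0.173 ] [223 235 233]
182 [ 0.5751 -0.0412  0.1737] [226 236 230]
186 [ 0.5741 -0.0412  0.1755] [248 237   0]
190 [ 0.5728 -0.0413  0.1763] [248 235   0]
194 [ 0.5718 -0.0413  0.1781] [247 234   0]
198 [ 0.5706 -0.0414  0.1791] [246 232   0]
202 [ 0.569  -0.0414  0.1794] [233 217   0]
206 [ 0.5659 -0.0415  0.176 ] [199 178   0]
210 [ 0.5624 -0.0416  0.172 ] [198 180  37]
214 [ 0.5606 -0.0417  0.1719] [218 231 229]
218 [ 0.5592 -0.0417  0.173 ] [217 231 228]
222 [ 0.5578 -0.0418  0.1738] [218 231 228]
226 [ 0.5565 -0.0418  0.1748] [216 230 227]
230 [ 0.5553 -0.0419  0.1761] [218 231 228]
234 [ 0.5541 -0.0419  0.1774] [218 231 228]
238 [ 0.5531 -0.042   0.1791] [217 231 228]
242 [ 0.5515 -0.042   0.1795] [207 224 217]
```

View pics/w11c.png

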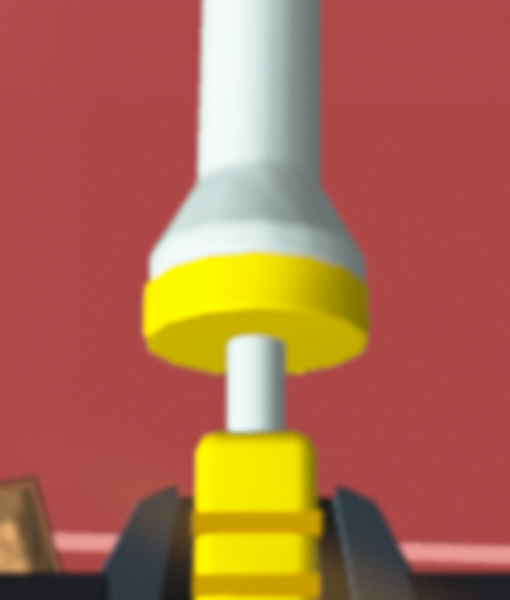

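View pics/s11c.png

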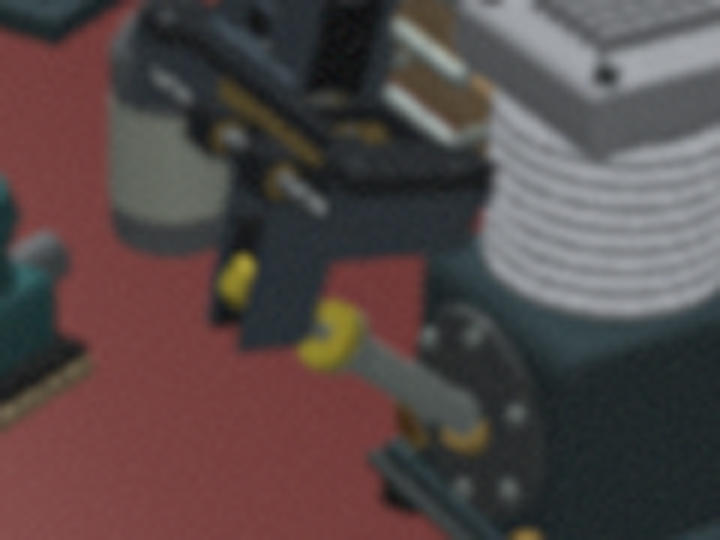

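The collar is seated on the mouth in both views, with about 11 N held for 0.8 s. Drawing out along the bore.

Emit:
{"name": "play_rows", "arguments": {
  "delta_pos": [
    [-3.7,-0.1,3.3],
    [-11,-0.4,10],
    [-22,-0.8,20],
    [-34,-1.2,30.5],
    [-47,-1.6,42],
    [-60,-2.1,54],
    [-74,-2.6,66.5],
    [-88,-3.1,79]
  ],
  "dr": [
    [0,0,0],
    [0,0,0],
    [0,0,0],
    [0,0,0],
    [0,0,0],
    [0,0,0],
    [0,0,0],
    [0,0,0]
  ]
}}

```text
time_s: 15.3
ee_pos: [0.4326, -0.0465, 0.2588]
tool_rot: [[-0.212, 0.977, 0.035], [-0.007, 0.034, -0.999], [-0.977, -0.212, -0.0]]
contact_force: [-0.2, -0.7, -0.7]
grip_width: 0.0157
```

Emit:
{"name": "play_rows", "arguments": {
  "delta_pos": [
    [-4,0,4],
    [-11,-0.4,10],
    [-18,-0.6,16],
    [-25,-0.9,23],
    [-28,-1,26],
    [-28,-1,26],
    [-28,-1,26],
    [-28,-1,26]
  ],
  "dr": [
    [0,0,0],
    [0,0,0],
    [0,0,0],
    [0,0,0],
    [0,0,0],
    [0,0,0],
    [0,0,0],
    [0,0,0]
  ]
}}

```text
time_s: 16.1
ee_pos: [0.4047, -0.0475, 0.2845]
tool_rot: [[-0.213, 0.977, 0.035], [-0.007, 0.034, -0.999], [-0.977, -0.213, -0.0]]
contact_force: [-0.1, -0.5, -1.1]
grip_width: 0.0162
```

```bash
python3 - <<'E'
from i import *
s=sense(); p,R,a=pose(.03); print(s['contact_force'],delta(p,R))
import g
fin=g.grasp+[.0005,-.002,.17]; print(fin,delta(fin,g.Rg))
w=grab('wrist','w12');s=grab('side','s12')
cv2.imwrite('pics/s12c.png',cv2.resize(s['img'][180:270,290:410,::-1],None,fx=6,fy=6,interpolation=cv2.INTER_CUBIC))
E
```

```text
[-0.111  -0.469  -1.0564] (array([ 19.0735,   0.5775, -16.0143]), array([-0.0002, -0.0049,  0.    ]))
[ 0.4373 -0.2787  0.1875] (array([  32.5921, -231.2189,  -96.9523]), array([ 0.1166, -0.7305,  0.2364]))
```

View pics/s12c.png

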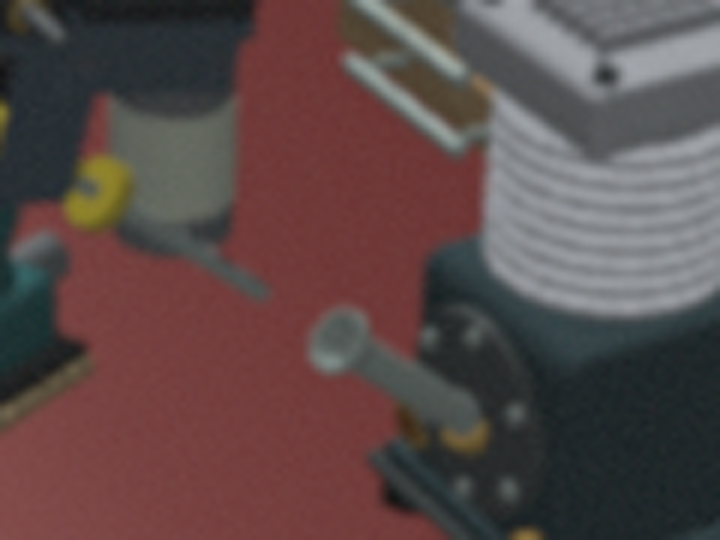

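View pics/w12.png

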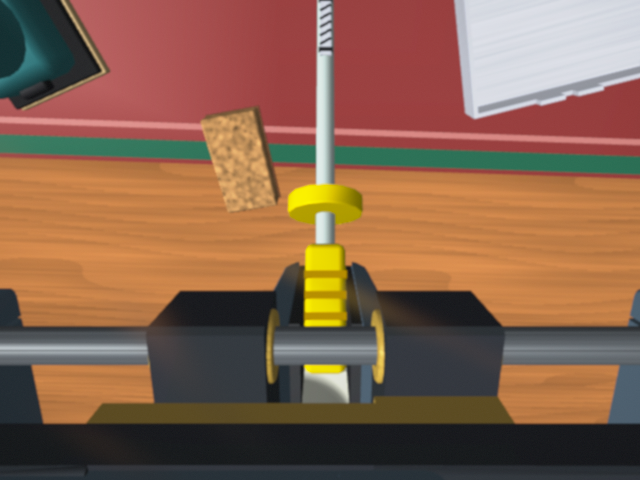

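The stick is fully out: the tip is at (265,293) in the side crop, clear of the mouth, with unchanged grip. Now to level it over the tray, moved back about 55 mm so the tip is near the tray's middle.

```bash
python3 - <<'E'
from i import *
import g
fin=g.grasp+[.0005,-.002,.17]-.055*g.dx; print(fin,delta(fin,g.Rg))
E
```

```text
[ 0.3845 -0.2941  0.1875] (array([ -20.161 , -246.5763,  -96.9655]), array([ 0.1167, -0.7306,  0.2363]))
```

Emit:
{"name": "play_rows", "arguments": {
  "delta_pos": [
    [-3,-25,0],
    [-5,-60,0],
    [-8,-95,-10],
    [-10,-130,-25],
    [-13,-165,-45],
    [-16,-200,-65],
    [-18,-228,-83],
    [-20,-246,-97]
  ],
  "dr": [
    [0.01,-0.06,0.02],
    [0.025,-0.15,0.05],
    [0.04,-0.25,0.08],
    [0.057,-0.36,0.115],
    [0.075,-0.47,0.15],
    [0.09,-0.57,0.185],
    [0.105,-0.66,0.213],
    [0.116,-0.73,0.236]
  ]
}}

```text
time_s: 17.0
ee_pos: [0.3882, -0.2727, 0.1992]
tool_rot: [[0.432, 0.861, 0.27], [0.137, 0.233, -0.963], [-0.892, 0.453, -0.018]]
contact_force: [0.2, 0.9, -1.8]
grip_width: 0.0157
```

```bash
python3 - <<'E'
from i import *
import g
fin=g.grasp+[.0005,-.002,.17]-.055*g.dx; print(delta(fin,g.Rg))
E
```

```text
(array([ -3.6996, -21.4199, -11.6655]), array([-0.0021, -0.0565,  0.0087]))
```

Emit:
{"name": "play_rows", "arguments": {
  "delta_pos": [
    [-2,-11,-6],
    [-3.5,-18,-10],
    [-3.7,-21.4,-11.7],
    [-3.7,-21.4,-11.7],
    [-3.7,-21.4,-11.7],
    [-3.7,-21.4,-11.7],
    [-3.7,-21.4,-11.7],
    [-3.7,-21.4,-11.7]
  ],
  "dr": [
    [-0.001,-0.03,0.004],
    [-0.002,-0.05,0.008],
    [-0.002,-0.056,0.009],
    [-0.002,-0.056,0.009],
    [-0.002,-0.056,0.009],
    [-0.002,-0.056,0.009],
    [-0.002,-0.056,0.009],
    [-0.002,-0.056,0.009]
  ]
}}

```text
time_s: 17.8
ee_pos: [0.3847, -0.2938, 0.1877]
tool_rot: [[0.48, 0.832, 0.28], [0.14, 0.243, -0.96], [-0.866, 0.499, 0.0]]
contact_force: [0.3, 0.8, -1.4]
grip_width: 0.0158
```

```bash
python3 - <<'E'
from i import *
s=sense(); print(s['contact_force'],s['joint_velocities'])
w=grab('wrist','w13');grab('side','s13')
P=cloud(w)
for v in (10,50,100,150,180,220,240,260,280): print(v,P[v,322:328].mean(0))
# tray corners/floor
im=w['img'].astype(int); t=(P[...,2]>.001)&(P[...,2]<.009)&(im.min(-1)>120)&(im.max(-1)-im.min(-1)<30)
v,u=np.where(t); print('floor px',u.min(),u.max(),v.min(),v.max()); r=cv2.minAreaRect((P[t][:,:2]*1000).astype(np.float32)); print(r)
R=np.array(s['tool_rot']);p=s['ee_pos']; h=p+R@ht; tip=h+.152*(R@[.5,.866025,0]); print('h',h,'tip',tip,'dipz',R@[-.866,.5,0])
E
```

```text
[ 0.3002  0.8259 -1.45  ] [-0.2487  0.1154  0.142  -0.0916  0.0335 -0.1797]
10 [ 0.5141 -0.2555  0.2091]
50 [ 0.4925 -0.2618  0.2092]
100 [ 0.4676 -0.2691  0.2088]
150 [ 0.4442 -0.2759  0.2086]
180 [ 0.4308 -0.2798  0.2085]
220 [ 0.4139 -0.2848  0.208 ]
240 [ 0.4056 -0.2872  0.2082]
260 [ 0.3966 -0.2899  0.2132]
280 [ 0.3891 -0.2921  0.2131]
floor px 12 578 4 396
((545.257568359375, -239.822998046875), (329.749755859375, 506.1428527832031), 0.3066992461681366)
h [ 0.3789 -0.2955  0.2042] tip [ 0.5248 -0.253   0.2041] dipz [0.0005 0.0004 1.    ]
```

View pics/w13.png

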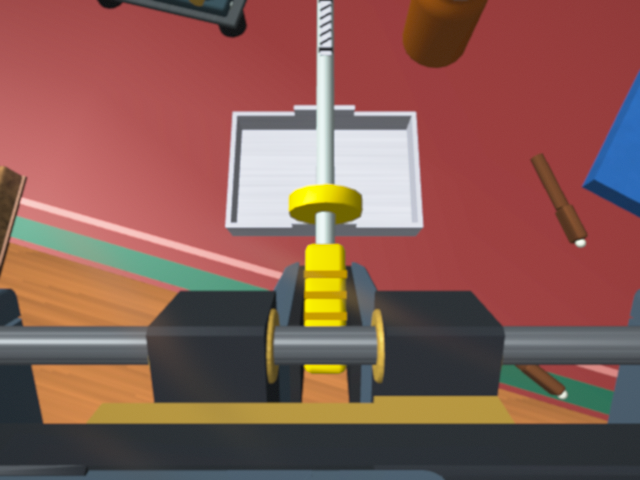

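View pics/s13.png

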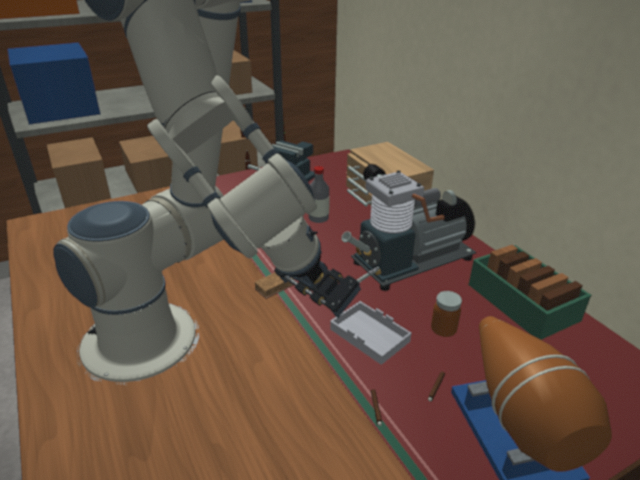

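The wrist view shows a level stick and undisturbed bystanders. The tray rim's corners are near (226,232), (423,232), (233,113) and (418,113). One last check of the tip against the tray centre:

```bash
python3 - <<'E'
from i import *
w=load('w13')
c=np.array([plane(w,*q,.034) for q in((226,230),(423,230),(418,113),(233,113))]); print(c,[np.linalg.norm(c[i]-c[(i+1)%4]) for i in range(4)])
m=c.mean(0); tip=np.array([.5248,-.253,0]); y=np.radians(16.3); dx=np.array([np.cos(y),np.sin(y),0]); e=tip-m; print(m,'tray x',e@dx,'y',e@[-np.sin(y),np.cos(y),0])
E
```

```text
[[ 0.4346 -0.1911  0.034 ]
 [ 0.4814 -0.3514  0.034 ]
 [ 0.5891 -0.3222  0.034 ]
 [ 0.5417 -0.1594  0.034 ]] [np.float64(0.16702750436483563), np.float64(0.1115910018051422), np.float64(0.16956601934674448), np.float64(0.1116759631784264)]
[ 0.5117 -0.256   0.034 ] tray x 0.013408986306808153 y -0.0007778293207924939
```

The tray measures 168 × 112 mm, as it should. The tip is 13 mm past its centre at z = 0.204 m, level and still, so I'm handing in.

```bash
python3 -c "
from cell import *
print(job_done()); s=sense(); print(s['time_s'],s['ee_pos'],s['grip_width'],s['contact_force'])"
```

```text
the job is handed in; nothing more can be done
None
the job is handed in; nothing more can be done
```

The oil check is done and handed in at about 18 s of the 51 s. `job_done()` gives no verdict, so the results below are my own measurements.

- **Insertion:** I took the dipstick by its handle and pushed it down the tube until the collar stopped on the mouth. The last creep briefly reached about 34 N at the wrist, close to the 40 N limit. I eased off to about 11 N and held it there for 0.8 s.
- **Withdrawal:** I drew it straight out along the bore. The side view showed the tip clear of the mouth, and the wrist view showed no change in the grip.
- **Final pose:** Just before hand-in the dipstick was level within 1°, marked face up and still. Tip and handle were 204 mm above the bench, with the tip 13 mm past the tray's centre lengthwise and 1 mm off to the side.
- **Bystanders:** None looked moved in the last wrist and side pictures, though I did not measure their positions again.

**Disagreements:** The three cameras put the mouth's centre up to 7 mm apart. I aimed at the close wrist-camera fix, and the rod went in without side contact.

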